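# Collect the battery packs from the self-closing locker and the charger

## Task

We are packing battery packs for an outside broadcast: open the red locker's self-closing hatch, stand the amber wedge in the channel at the locker's end so that it props the hatch open, and with the hatch propped move every pack in the locker into the teal tray, standing upright. Then take the wedge out, put it back flat on its black mat so that the hatch closes fully by itself, and after that press the charger's orange ejector slide all the way and stand the pack that comes out upright in the tray too. Leave everything else on the desk alone.

Things in the scene. Friction and masses are not known exactly. Their poses are not given: they have to be found in the camera images.
- locker: Low red open-topped locker fixed on the desk, 335 mm (x) x 220 mm (y) x 90 mm tall, walls 8 mm, under a hatch hinged along its +y side. Origin: centre of its underside. The compartment spans x -159 to +83 mm, y -102 to +102 mm, floor 22 mm up; its packs stand at about y -38 mm in up to three places, about x -108, -38 and +32 mm. At its +x end lies the wedge channel.
- wedge_channel (a point): Middle of the floor, 75 mm above the desk, of the shallow wedge channel at the locker's +x end; axes as the locker's. It is 68 mm wide (x), 151 mm long (y), its edges 15 mm high; the hinge line is 78.5 mm from here to +y. The wedge belongs in it with its tall end to +y: the hatch leans on the tall end's top edge, may slide the wedge to the -y end, and rests at 1.29 to 1.5 rad.
- hatch (a joint): Opening angle of the hatch, rad: 0 shut (flat), 1.57 upright, 1.9 fully open. Weight and a spring close it, slowed by a strong damper (5.5 N m s/rad): from 1.9 it sinks to 1.5 in about 12 s and shuts in about 45 s. Opening it at 0.25 rad/s takes about 8 N at the pull. To set the wedge in, it must be open beyond about 1.5.
- hatch_hinge (a point): Middle of the hatch's hinge line, 92 mm above the desk, on the +y side of the locker; axes as the locker's, the hinge line runs along x. The hatch is a panel 335 mm (x) x 215 mm x 12 mm that opens upwards and towards +y.
- hatch_pull (a point): Centre of the black pull in the middle of the hatch's free edge: a short round bar, 20 mm thick and 26 mm long along the hinge (x), on a neck 14 mm wide, 237.5 mm from the hinge line, 6 mm above the hatch's lower face (on the -y side of the locker when shut). Pinched from above by its two end faces (across x), centred in the pads, it turns in the fingers as the hatch opens; gripped off-centre it creeps out.
- wedge_center (a point): Amber wedge, 52 mm wide (its x), 130 mm long (its y), 100 mm tall at its +y end sloping down to 20 mm at its -y end, vertical ends and sides, flat weighted underside, 0.45 kg. The point, good to grip at, is 14 mm from the middle of its length towards the tall end, and 35 mm above its underside (the wedge is 62 mm tall there). It starts flat on the mat.
- mat: Black rubber mat fixed on the desk, 90 mm (x) x 170 mm (y) x 1 mm thick, the wedge's place. Origin: centre of its underside.
- tray: Teal open carry tray fixed on the desk, 190 x 190 mm, 40 mm tall, walls and floor 5 mm. Origin: centre of its underside. It has room for four packs standing two by two.
- pack1_center (a point): Locker pack (may be absent): dark battery pack with a green band round it, a block 38 mm (its x) x 60 mm (its y) x 55 mm tall (its z), 0.18 to 0.33 kg; the point is its centre, half-way up. It stands in the locker, its x roughly along the locker's x.
- pack2_center (a point): Locker pack (may be absent): dark battery pack with a green band round it, a block 38 mm (its x) x 60 mm (its y) x 55 mm tall (its z), 0.18 to 0.33 kg; the point is its centre, half-way up. It stands in the locker, its x roughly along the locker's x.
- pack3_center (a point): Locker pack (may be absent): dark battery pack with a green band round it, a block 38 mm (its x) x 60 mm (its y) x 55 mm tall (its z), 0.18 to 0.33 kg; the point is its centre, half-way up. It stands in the locker, its x roughly along the locker's x.
- pack4_center (a point): Charger pack: dark battery pack with a green band round it, a block 38 mm (its x) x 60 mm (its y) x 55 mm tall (its z), 0.18 to 0.33 kg; the point is its centre, half-way up. It stands in the charger's tunnel, its y along the charger's x, wholly under the roof until it is ejected.
- charger: Dark battery charger fixed on the desk. Origin: centre of its underside; base 190 mm (x) x 120 mm (y) x 12 mm. A tunnel with two side walls and a roof with a 14 mm slot along it covers x -3 to +85 mm, 106 mm wide, top 76 mm above the desk, open to -x. The pack is pushed out onto the flat apron (x -95 to -3 mm, 12 mm up), where it can be taken from above.
- ejector (a joint): Travel of the spring ejector slide, m: 0 at rest, 0.07 fully pressed, moving towards the charger's -x. It takes 1.5 N at first, 6 to 7 N at the end, and springs back. It pushes the pack ahead of it; at 0.07 the pack is fully out from under the roof.
- ejector_tab (a point): Centre of the orange tab of the ejector slide, 30 mm wide (charger's y), 12 mm thick (charger's x), 32 mm tall, sticking up above the charger's roof from 80 to 112 mm above the desk. Push its +x face towards the charger's -x.
- mug: Bystander, to be left alone: blue ceramic mug, 76 mm wide, 90 mm tall; origin at the centre of its underside.
- bottle: Bystander, to be left alone: clear water bottle, 64 mm wide, 200 mm tall; origin at the centre of its underside.
- mouse: Bystander, to be left alone: white computer mouse, 105 x 60 x 34 mm; origin at the centre of its underside.
- phone: Bystander, to be left alone: purple phone lying flat, 150 x 74 x 10 mm; origin at the centre of its underside.
- tape: Bystander, to be left alone: blue tape ring lying flat, 90 mm across, 24 mm tall; origin at the centre of its underside.
Things that resemble listed ones, but are neither listed nor needed, are in the scene too. There is more than one size of the part that bears wedge_center; the job needs the middle-sized.

How it is judged (in metres and radians):
On the way, in this order (a step that is already met when the one before it is completed fails the run):
1. the wedge stands in the channel, let go, and the hatch rests on it, propped open (value of joint hatch between 1.1 and 1.6 rad and x of wedge_center in the frame of wedge_channel between -0.02 and 0.02 m and y of wedge_center in the frame of wedge_channel between -0.02 and 0.04 m and z of wedge_center in the frame of wedge_channel below 0.05 m and velocity of joint hatch between -0.008 and 0.008 rad/s and contact force between the fingers and wedge below 0.1 N), for 0.5 s.
2. all packs from the locker stand in the tray while the hatch is still propped open (x of pack1_center in the frame of tray between -0.085 and 0.085 m and y of pack1_center in the frame of tray between -0.085 and 0.085 m and z of each of pack1_center, pack2_center, pack3_center in the frame of tray below 0.045 m and angle between each of pack1_center, pack2_center, pack3_center's own z axis and vertical below 0.3 rad and contact force between the fingers and pack1 below 0.1 N and x of pack2_center in the frame of tray between -0.085 and 0.085 m and y of pack2_center in the frame of tray between -0.085 and 0.085 m and contact force between the fingers and pack2 below 0.1 N and x of pack3_center in the frame of tray between -0.085 and 0.085 m and y of pack3_center in the frame of tray between -0.085 and 0.085 m and contact force between the fingers and pack3 below 0.1 N and value of joint hatch between 1.1 and 1.6 rad and x of wedge_center in the frame of wedge_channel between -0.02 and 0.02 m and y of wedge_center in the frame of wedge_channel between -0.02 and 0.04 m and z of wedge_center in the frame of wedge_channel below 0.05 m), for 0.2 s.
3. the wedge is back on its mat, let go (horizontal distance between wedge_center and mat below 0.05 m and z of wedge_center in the frame of mat below 0.043 m and angle between wedge_center's own z axis and vertical below 0.15 rad and contact force between the fingers and wedge below 0.1 N), for 0.2 s.
4. the ejector slide is pressed all the way and has pushed the pack out (value of joint ejector above 0.063 m and x of pack4_center in the frame of charger below -0.022 m).
At the end, for the whole second after the job is handed in: Every pack present stands upright (within 0.3 rad) on the floor of the tray, let go and at rest; the wedge lies flat on its mat (its marked point within 50 mm of the mat's centre); the hatch is shut (under 0.04 rad); the ejector slide is back (x of pack1_center in the frame of tray between -0.085 and 0.085 m and y of pack1_center in the frame of tray between -0.085 and 0.085 m and z of each of pack1_center, pack2_center, pack3_center, pack4_center in the frame of tray below 0.045 m and angle between each of pack1_center, pack2_center, pack3_center, pack4_center's own z axis and vertical below 0.3 rad and contact force between the fingers and pack1 below 0.1 N and linear speed of each of pack1, pack2, pack3, pack4 below 0.02 m/s and x of pack2_center in the frame of tray between -0.085 and 0.085 m and y of pack2_center in the frame of tray between -0.085 and 0.085 m and contact force between the fingers and pack2 below 0.1 N and x of pack3_center in the frame of tray between -0.085 and 0.085 m and y of pack3_center in the frame of tray between -0.085 and 0.085 m and contact force between the fingers and pack3 below 0.1 N and x of pack4_center in the frame of tray between -0.085 and 0.085 m and y of pack4_center in the frame of tray between -0.085 and 0.085 m and contact force between the fingers and pack4 below 0.1 N and horizontal distance between wedge_center and mat below 0.05 m and z of wedge_center in the frame of mat below 0.043 m and angle between wedge_center's own z axis and vertical below 0.15 rad and value of joint hatch below 0.04 rad and value of joint ejector below 0.01 m); the robot touches nothing.
It fails at once if a bystander (mug, bottle, mouse, phone, tape ring) is moved more than 40 mm (distance of any of mug, bottle, mouse, phone, tape from where it was at the start of the episode above 0.04 m).
Of pack1, pack2, pack3 only 1 to 3 are there at a start; the rules pass over those that are not, and their reading is None.
At some moment in a run one of wedge may be knocked a few centimetres aside while the robot is not near it.
Once in a run the grip may slacken for a moment while it holds something.
It also fails if it takes over 210 s, if anything falls off the work surface, if the arm or the gripper's body presses on something with over 40 N, if the wrist force passes 120 N, or if a joint passes its speed limit or range.

## Robot

A 6-joint arm with a two-finger parallel gripper is mounted at the origin on the work surface. World frame = base frame: x ahead of the robot, y to its left, z up, the work surface at z = 0. Lengths are in m, angles in degrees, forces in N, time in s.
With the tool pointing down it reaches from about 0.25 to 0.725 m from the base axis. Payload 9.7 kg.
Tool frame: the origin (TCP) lies on the centre line of the jaws, within the pads' length; the fingertips stand 22 mm ahead of it and the grasp point (between the pads) lies 3 mm ahead of it; z points along the fingers, y is the direction in which the jaws open and shut (so a half turn about z gives the same grasp; the last joint's range is limited). The gripper opens to 85 mm and grips with 20 to 120 N. Pads are 22 mm wide; open, the fingers measure 114 mm over their backs; the gripper's body (76 mm by 85 mm) begins 54 mm behind the grasp point. The pads swing forward as they close: fully open they stand 13 mm farther back than shut.
Start: joints at [0, 4.979, 10.078, 95.1, 0, 90], TCP at [0.55, -0, 0.216] pointing down, gripper open.
Joint ranges: [-179.16, 179.16], [-48.56, 103.87], [-65.8, 70.77], [-126.05, 130.52], [-82.76, 87.17], [-180, 180]. Speed limits (degrees/s): [127.2, 127.2, 147.25, 180, 180, 180].

## Interface

Orientations are given as [roll, pitch, yaw] about the fixed x, y, z axes, in that order (R = Rz(yaw) Ry(pitch) Rx(roll)).
In Python, from workcell import monitor, eyes, job gives the robot as it stands. The module is installed in compiled form; this text tells all that it offers.
- The arm moves only by the tool drive_tool, never from a script. Its argument "plan" is a list of rows, each a list of 3 entries, a list of its own where there are three numbers: the opening, from 0 (shut) to 1 (fully open), then the shift along the world's x, y, z in m, then the turn about the world's z in degrees. In form: [[gripper, [x, y, z], yaw], ...]. A call has 1 to 10 rows; each row shifts and turns the commanded pose from where the row before left it; what a row does not reach is not made up. A row lasts 1/8 s, in which the tool goes at most 62.5 mm and 10.7 degrees, less where a joint would pass 70% of its speed; a pose out of reach is approached as far as the arm can. A call is refused whole if a number of a shift passes 0.0625 or a number of a turn 10.7, either way. A call with a gripper value outside its range is refused whole. The fingers move at their own pace and stop on an object; "grip_force" is the grip in N (left out, the last holds). Time passes only in rows, so rows that do not move let the fingers close. It gives the time, the measured TCP pose, the force and the opening at its end, in the units of the state.
- monitor.get_obs(): the state, without advancing time (a new reading comes with each control period).
- eyes.camera(name): name is "scene" or "side" or "wrist"; returns (picture, depth): 480x640x3 uint8, red, green, blue; 480x640 float32, m along the optical axis (not along the pixel's ray), 0 where there is no reading.
- eyes.camera_params(name): a dict with "fx", "fy", "cx", "cy" (pixels), "extrinsics" (4x4, takes a point from world to camera coordinates); the wrist camera has in their place "mount" (4x4, takes a point from camera to tool coordinates, whose origin is the TCP and whose axes are the flange's). Camera axes: x right, y down, z forward; pixel columns grow to the right and rows downward; lengths in m; the calibration is good to about 2 mm. A picture is of the moment at which its call begins: read the wrist's pose just before it. camera_params takes no time and is no camera call.
- job.job_done(): hands the job in, once; it reports no verdict.
The state is a dict: "time": time; "q": joint angles; "qd": joint speeds; "joint_efforts": joint torques, N m; "ee_pos": TCP position; "tcp_rot": TCP orientation; "wrist_force": force on the tool from outside, world axes, zero at the start; "torque": the same for the moment, N m; "opening": finger opening in m.
Only numpy, scipy, OpenCV 4.12 (cv2) and the standard library are available. Lean on these libraries where they do the work, as an engineer would, in place of code of your own. Each camera call takes 0.05 s, during which the arm holds its last target.

## Working session

There is one attempt and no reset: what is moved stays moved. The work goes in short steps, Python scripts to look and compute and a tool call to move; the robot and the scene stay as the last step left them, time stands still between calls to the robot, and variables do not carry over. Pictures are saved under pics/ and viewed, and the job is handed in when it is done.

Besides the shell and the picture viewer there is one more tool, called after "Call:" in YAML: its name, and indented under it one key for each argument. drive_tool: Moves the arm, as the interface text tells. Its arguments: {"type":"object","properties":{"plan":{"type":"array","items":{"type":"array"}},"grip_force":{"type":"number"}},"required":["plan"]}

```bash
mkdir -p pics; ls; cat > h.py <<'E'
import numpy as np, cv2
from workcell import monitor, eyes, job
def cap(name,fn=None):
    o=monitor.get_obs()
    im,d=eyes.camera(name)
    np.savez('%s.npz'%name,im=im,d=d,pos=o['ee_pos'],rot=o['tcp_rot'])
    if fn: cv2.imwrite('pics/'+fn,im[:,:,::-1])
    return im,d,o
E
python3 - <<'E'
from h import *
print(monitor.get_obs())
for n in('scene','side','wrist'):
    cap(n,n+'0.png'); p=eyes.camera_params(n); print(n,p)
E
```

```text
pics
{'time': 0.0, 'q': array([-1.11194627e-03,  5.01254149e+00,  1.00323131e+01,  9.50977935e+01,
       -9.62952424e-04,  9.00024497e+01]), 'qd': array([ 0.02381859,  0.06598095, -0.04340393, -0.03438519,  0.01541975,
        0.0098935 ]), 'joint_efforts': array([ 7.68234549e-04, -5.20392072e+01,  4.64802504e+01,  1.63646933e-02,
        2.23589603e-05, -6.77332673e-05]), 'ee_pos': array([ 5.49751202e-01, -1.57228613e-05,  2.14850064e-01]), 'tcp_rot': array([-1.79921978e+02,  9.66287440e-04,  8.99964396e+01]), 'wrist_force': array([-0.0127137 , -0.06634888,  0.59170126]), 'torque': array([0.03351465, 0.04594936, 0.01520148]), 'opening': 0.08529823998531118}
scene {'fx': 558.0564503894743, 'fy': 558.0564503894743, 'cx': 322.6442413584018, 'cy': 240.19132262409633, 'extrinsics': array([[-0.81732881,  0.57594018,  0.01632585,  0.40083493],
       [ 0.30961994,  0.46293157, -0.83055996, -0.08394191],
       [-0.4859106 , -0.67378578, -0.55668987,  1.5087567 ],
       [ 0.        ,  0.        ,  0.        ,  1.        ]])}
side {'fx': 581.0496084491817, 'fy': 581.0496084491817, 'cx': 31
[... 159 characters left out ...]
654e-01, -5.21679065e-01, -7.04158046e-01,
         2.62664956e-01],
       [ 4.76834748e-01,  5.18138833e-01, -7.10042797e-01,
         1.33532031e+00],
       [ 0.00000000e+00,  0.00000000e+00,  0.00000000e+00,
         1.00000000e+00]])}
wrist {'fx': 340.3343453118936, 'fy': 340.3343453118936, 'cx': 326.14386258542703, 'cy': 239.95133152564122, 'mount': array([[ 7.36111402e-04, -9.65376169e-01, -2.60860712e-01,
         6.52061706e-02],
       [ 9.99999432e-01,  5.09689943e-04,  9.35627515e-04,
         1.80641195e-04],
       [-7.70274424e-04, -2.60861253e-01,  9.65375996e-01,
        -1.57573329e-01],
       [ 0.00000000e+00,  0.00000000e+00,  0.00000000e+00,
         1.00000000e+00]])}
```

View pics/scene0.png

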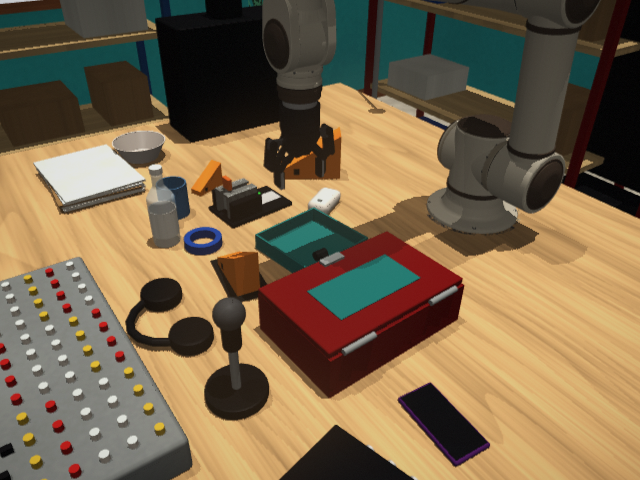

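View pics/side0.png

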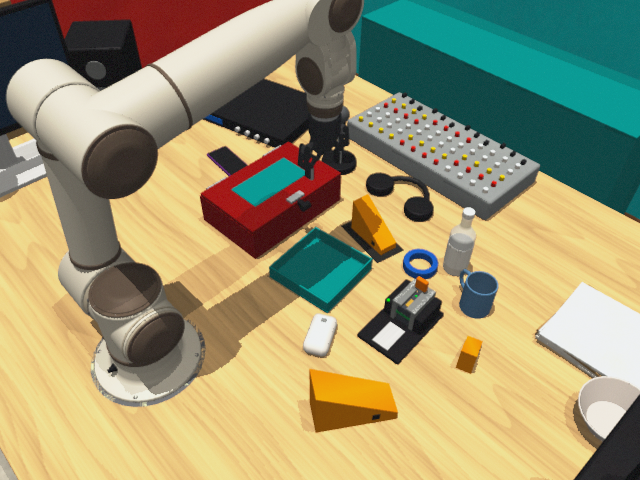

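View pics/wrist0.png

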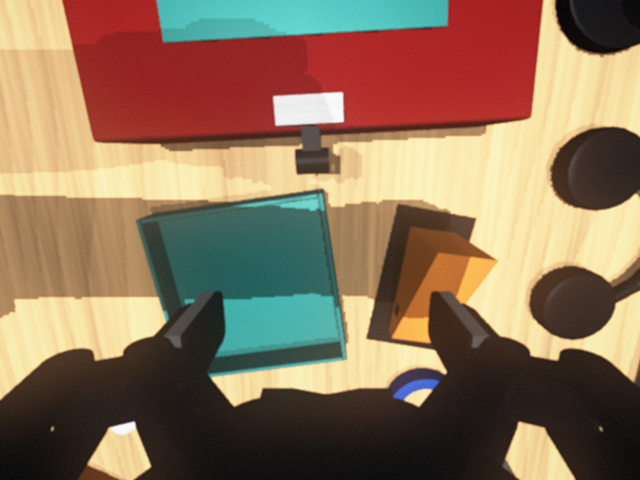

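```bash
cat >> h.py <<'E'
from scipy.spatial.transform import Rotation as R
P={}
def cloud(name):
    z=np.load('%s.npz'%name); d=z['d']; p=eyes.camera_params(name)
    v,u=np.mgrid[0:480,0:640]
    c=np.stack([(u-p['cx'])/p['fx']*d,(v-p['cy'])/p['fy']*d,d],-1)
    if name=='wrist':
        T=np.eye(4);T[:3,:3]=R.from_euler('xyz',z['rot'],degrees=True).as_matrix();T[:3,3]=z['pos'];T=T@p['mount']
    else: T=np.linalg.inv(p['extrinsics'])
    w=c@T[:3,:3].T+T[:3,3]; w[d<=0]=np.nan
    return z['im'],w
def hsv(im): return cv2.cvtColor(im,cv2.COLOR_RGB2HSV)
def rect(pts): # xy
    r=cv2.minAreaRect((pts*1000).astype(np.float32)); return r, cv2.boxPoints(r).round(0).tolist()
E
python3 - <<'E'
from h import *
for n in('wrist','scene','side'):
    im,w=cloud(n); H=hsv(im); h,s,v=[H[...,i].astype(int) for i in range(3)]
    z=w[...,2]
    red=((h<5)|(h>172))&(s>150)&(z>.08)&(z<.13)
    teal=(abs(h-88)<8)&(s>120)&(z>-.01)&(z<.06)
    hat=(abs(h-88)<8)&(s>120)&(z>.08)&(z<.13)
    print(n)
    for nm,m in(('red',red|hat),('teal',teal),('hat',hat)):
        m=m&(w[...,0]>.2)&(w[...,0]<1)&(abs(w[...,1])<.6)
        nn,l,st,_=cv2.connectedComponentsWithStats(m.astype(np.uint8))
        for i in range(1,nn):
            if st[i,4]>600:
                k=l==i; print(nm,st[i],np.percentile(z[k],[5,50,95]).round(4),rect(w[k][:,:2]))
    am=(abs(h-15)<7)&(s>180)&(z>.004)&(z<.2)&(w[...,0]>.2)&(w[...,0]<.95)
    nn,l,st,_=cv2.connectedComponentsWithStats(am.astype(np.uint8))
    for i in range(1,nn):
        if st[i,4]>150:
            k=l==i; print('amber',st[i],np.nanpercentile(w[k],[2,50,98],axis=0).round(3).tolist(),rect(w[k][:,:2]))
E
```

```text
wrist
red [   63     0   479   141 47005] [0.1008 0.1021 0.1033] (((535.2214965820312, 119.47696685791016), (335.0577697753906, 93.39346313476562), 0.6986220479011536), [[367.0, 164.0], [368.0, 71.0], [703.0, 75.0], [702.0, 168.0]])
red [ 158    0  289   42 9668] [0.1025 0.1038 0.105 ] (((533.66455078125, 155.01380920410156), (199.45944213867188, 25.805253982543945), 2.533029794692993), [[433.0, 163.0], [435.0, 138.0], [634.0, 147.0], [633.0, 172.0]])
teal [  174   228   169   130 14316] [0.003  0.0042 0.0054] (((470.56072998046875, -99.6938705444336), (182.88400268554688, 150.97964477539062), 9.43021297454834), [[368.0, -40.0], [393.0, -189.0], [573.0, -159.0], [548.0, -10.0]])
hat [ 158    0  289   42 9668] [0.1025 0.1038 0.105 ] (((533.66455078125, 155.01380920410156), (199.45944213867188, 25.805253982543945), 2.533029794692993), [[433.0, 163.0], [435.0, 138.0], [634.0, 147.0], [633.0, 172.0]])
amber [ 392  239   85   99 3174] [[0.632, -0.113, 0.012], [0.645, -0.053, 0.072], [0.672, -0.02, 0.098]] (((654.0634155273438, -85.2652359008789), (129.72213745117188, 38.97138977050781), 8
[... 2944 characters left out ...]
.51771545410156), (137.42825317382812, 61.36885452270508), 80.80303192138672), [[617.0, -148.0], [677.0, -158.0], [699.0, -23.0], [639.0, -13.0]])
amber [456 336  26  37 553] [[0.491, -0.529, 0.006], [0.503, -0.508, 0.04], [0.575, -0.476, 0.067]] (((535.1514892578125, -499.96502685546875), (94.9647445678711, 35.34864807128906), 20.708026885986328), [[484.0, -500.0], [497.0, -533.0], [586.0, -500.0], [573.0, -467.0]])
amber [ 316  370   82   57 2526] [[0.202, -0.482, 0.008], [0.248, -0.433, 0.061], [0.32, -0.364, 0.115]] (((250.28965759277344, -418.44342041015625), (73.19120788574219, 160.6974639892578), 57.27976989746094), [[163.0, -406.0], [298.0, -493.0], [338.0, -431.0], [202.0, -344.0]])
```

```bash
python3 - <<'E'
from h import *
im,w=cloud('wrist')
cv2.imwrite('pics/wc.png',cv2.resize(im[80:360,120:520,::-1],None,fx=2,fy=2,interpolation=cv2.INTER_CUBIC))
im,w=cloud('side')
cv2.imwrite('pics/sc.png',cv2.resize(im[170:450,260:500,::-1],None,fx=2.1,fy=2.1,interpolation=cv2.INTER_CUBIC))
E
```

```text
(no output)
```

View pics/wc.png

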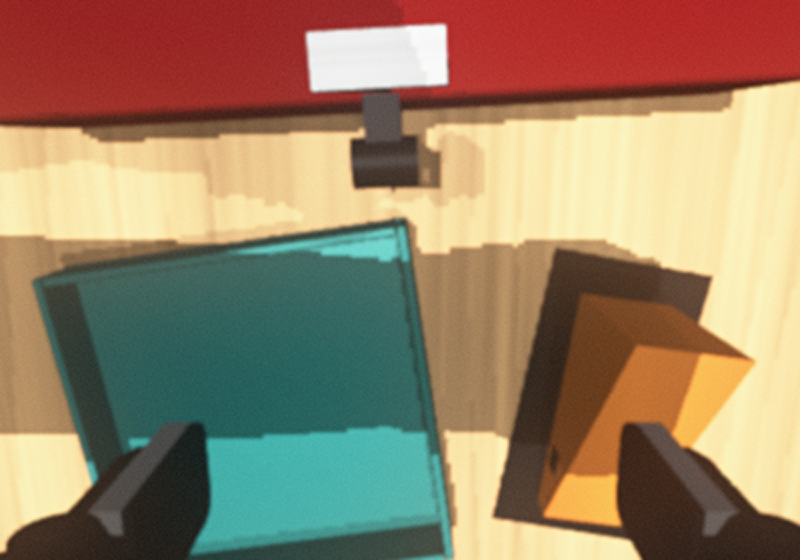

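View pics/sc.png

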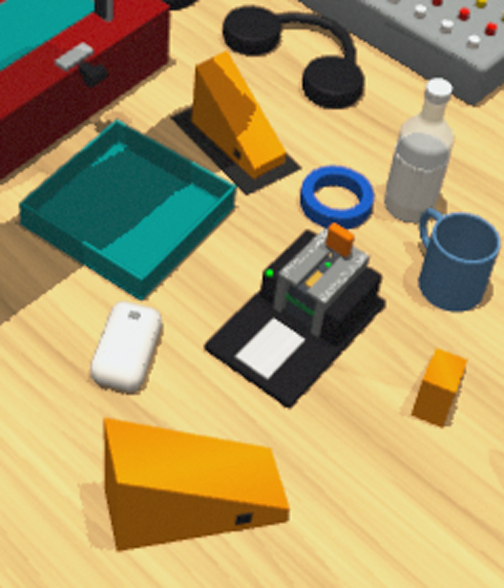

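```bash
python3 - <<'E'
from h import *
im,w=cloud('wrist'); H=hsv(im); h,s,v=[H[...,i].astype(int) for i in range(3)];z=w[...,2]
# front edge: for each column lowest red pixel w/ z>.09
E=[]
for u in range(110,520):
    c=np.where(((h[:,u]<8)|(h[:,u]>170))&(s[:,u]>120)&(z[:,u]>.095))[0]
    if len(c): E.append(w[c.max(),u])
E=np.array(E); 
f=np.polyfit(E[:,0],E[:,1],1); r=E[:,1]-np.polyval(f,E[:,0]); k=abs(r)<.003; f=np.polyfit(E[k,0],E[k,1],1)
print('edge',f,np.degrees(np.arctan(f[0])),k.sum(),len(E),E[:,0].min(),E[:,0].max(),'y@.535',np.polyval(f,.535), r[k].std())
m=(v<90)&(z>.075)&(z<.125); m[:,:280]=0;m[:,345:]=0;m[:120]=0;m[180:]=0
nn,l,st,ce=cv2.connectedComponentsWithStats(m.astype(np.uint8));print(st,ce)
m2=m.copy(); m2[:149]=0
p=w[m2];print('bar',rect(p[:,:2]),np.percentile(z[m2],[5,50,95]))
for u,vv in((296,148),(328,148),(296,172),(328,172),(312,160),(311,135)): print(u,vv,w[vv,u])
# mat edges at z~0.001
for n in('wrist','scene','side'):
    im,w=cloud(n);H=hsv(im);v=H[...,2];z=w[...,2]
    m=(v<75)&(z<.006)&(z>-.006)&(w[...,0]>.55)&(w[...,0]<.75)&(w[...,1]>-.2)&(w[...,1]<.03)
    nn,l,st,ce=cv2.connectedComponentsWithStats(m.astype(np.uint8)); i=1+st[1:,4].argmax(); print('mat',n,st[i],rect(w[l==i][:,:2]))
E
```

```text
edge [0.05176644 0.05054999] 2.963353441708147 188 410 0.3831164064713265 0.6966866235066644 y@.535 0.07824503514579198 0.0007179671583483388
[[     0      0    640    480 306326]
 [   306    125      9      2     10]
 [   280    129     24      7     41]
 [   306    129      2      2      2]
 [   309    129      3      2      4]
 [   309    128     35     11     61]
 [   308    135      3      3      4]
 [   313    135      4      3      5]
 [   306    137      1      1      1]
 [   305    139      1      1      1]
 [   307    139      4      2      4]
 [   311    138      2      1      2]
 [   304    141      2      1      2]
 [   311    141      2      2      2]
 [   314    141      1      1      1]
 [   316    140      2      1      2]
 [   304    143      1      1      1]
 [   309    142      1      1      1]
 [   315    143      2      1      2]
 [   318    142      2      3      4]
 [   304    145      3      3      4]
 [   311    145      6      3      7]
 [   296    148     33     25    713]] [[319.52178725 239.73931041]
 [310.         125.1       ]
 [292.31707317 132.146341
[... 984 characters left out ...]
09893603]
312 160 [0.53924909 0.05634819 0.10596404]
311 135 [0.53849706 0.07473824 0.10159918]
mat wrist [ 374  214   61  100 1697] (((637.5205078125, -68.6348876953125), (125.30695343017578, 44.016883850097656), 78.41964721679688), [[603.0, -126.0], [647.0, -134.0], [672.0, -12.0], [629.0, -3.0]])
mat scene [211 260  47  43 427] (((690.5115966796875, -84.31452941894531), (58.37064743041992, 178.1234893798828), 9.466073036193848), [[647.0, -1.0], [676.0, -177.0], [734.0, -167.0], [705.0, 8.0]])
mat side [342 222  60  41 456] (((655.0311279296875, -83.74358367919922), (172.32159423828125, 90.13502502441406), 79.80239868164062), [[595.0, -161.0], [684.0, -177.0], [715.0, -7.0], [626.0, 9.0]])
```

Call:
drive_tool:
  plan:
    - [1,[0,0.006,0],-10.6]
    - [1,[0,0.006,0],-10.6]
    - [1,[0,0.006,0],-10.6]
    - [1,[0,0.006,0],-10.6]
    - [1,[0,0.006,0],-10.6]
    - [1,[0,0.006,0],-10.6]
    - [1,[0,0.005,0],-10.6]
    - [1,[0,0.005,0],-10.6]
    - [1,[0,0.005,0],-10.6]
    - [1,[0,0.005,0],-10.6]
  grip_force: 90

```text
time: 1.4
ee_pos: [0.5427, -0.0444, 0.2151]
tcp_rot: [-175.6, 0.2, -7.1]
wrist_force: [0.5, -0.5, 0.1]
opening: 0.0852
```

Call:
drive_tool:
  plan:
    - [1,[-0.002,0,-0.005],-10.5]
    - [1,[-0.002,0,-0.005],-10.5]
    - [1,[-0.002,0,-0.005],-10.5]
    - [1,[-0.002,0,-0.005],-10.5]
    - [1,[-0.0015,0,-0.01],-10.5]
    - [1,[-0.001,0,-0.01],-10.5]
    - [1,[0,0,-0.01],-8]
    - [1,[0,0,0],0]

```text
time: 2.4
ee_pos: [0.3616, -0.3088, 0.1664]
tcp_rot: [-161.8, 0.7, -51.8]
wrist_force: [0.1, 0.6, 0.1]
opening: 0.0852
```

```bash
python3 - <<'E'
from h import *
im,d,o=cap('wrist','w1.png'); print(o['ee_pos'],o['tcp_rot'],o['time'],o['q'].round(1))
m=eyes.camera_params('wrist')
im,w=cloud('wrist'); z=np.load('wrist.npz')
Rt=R.from_euler('xyz',z['rot'],degrees=True).as_matrix()
t=(w-z['pos'])@Rt
k=(t[...,2]<.06)&(t[...,2]>-.05)&(abs(t[...,0])<.03)
k[:,:320]&=True
print('tip max z tool',np.nanmax(t[k][:,2]),np.percentile(t[k][:,1],[1,50,99]))
for s in(-1,1):
    kk=k&(s*t[...,1]>.03); print(np.percentile(t[kk],[1,99],axis=0).round(4))
E
```

```text
[ 0.36161324 -0.30877081  0.16635475] [-161.84565872    0.70554635  -51.80218409] 2.4 [-51.9  -6.6  -8.5  88.8  18.2 179.9]
tip max z tool 0.05999451040780277 [-0.05306463  0.15609029  0.1810094 ]
[[-0.0099 -0.0552 -0.0499]
 [ 0.0122 -0.0417 -0.0286]]
[[-0.0291  0.043  -0.0489]
 [ 0.0293  0.1812  0.0583]]
```

View pics/w1.png

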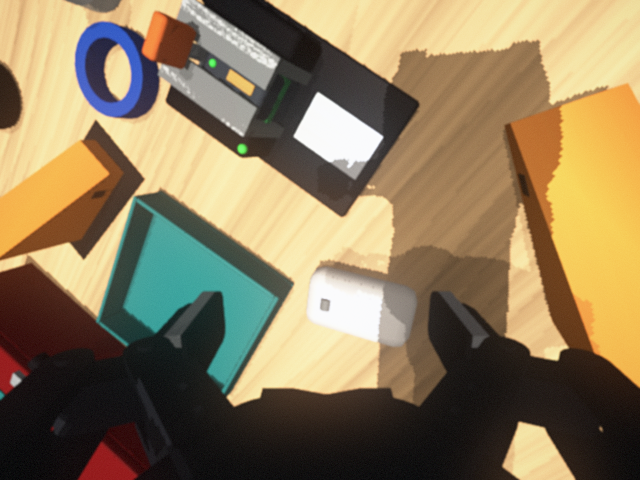

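Call:
drive_tool:
  plan:
    - [1,[0,0,0.04],10.7]
    - [1,[0,0,0.03],10.7]

```text
time: 2.7
ee_pos: [0.3643, -0.3071, 0.2388]
tcp_rot: [-161.8, 0.6, -29.7]
wrist_force: [-0.1, -0.5, -1.1]
opening: 0.0855
```

```bash
python3 - <<'E'
from h import *
o=monitor.get_obs(); print(o['ee_pos'],o['tcp_rot'],o['time'],o['q'].round(1))
E
```

```text
[ 0.36426159 -0.30705761  0.23883456] [-161.83748394    0.56374161  -29.67384361] 2.7 [-50.6   1.4   7.1 102.9  16.7 158.1]
```

Call:
drive_tool:
  plan:
    - [1,[0,0,0.02],10.7]
    - [1,[0,0,0.02],10.7]
    - [1,[0,0,0.01],10.7]
    - [1,[0,0,0.01],10.7]
    - [1,[0,0,0],10.7]
    - [1,[0,0,0],10.7]
    - [1,[0,0,0],10.7]
    - [1,[0,0,0],10.7]
    - [1,[0,0,0],10.7]
    - [1,[0,0,0],10.7]

```text
time: 3.95
ee_pos: [0.365, -0.3071, 0.2971]
tcp_rot: [-161.8, 0.6, 77.4]
wrist_force: [0.3, -0.7, 0.3]
opening: 0.0854
```

```bash
python3 - <<'E'
from h import *
o=monitor.get_obs(); print(o['ee_pos'],o['tcp_rot'],o['time'],o['q'].round(1))
E
```

```text
[ 0.36502913 -0.30706     0.2971311 ] [-161.81818703    0.60735937   77.38289755] 3.95 [-35.4  14.5  27.8 119.9  -7.5  68.4]
```

Call:
drive_tool:
  plan:
    - [1,[0,0,0],10.7]
    - [1,[0,0,0],10.7]
    - [1,[0,0,0],10.7]
    - [1,[0,0,0],10.7]
    - [1,[0,0,0],10.7]
    - [1,[0,0,0],10.7]
    - [1,[0,0,0],10.7]
    - [1,[0,0,0],10.7]
    - [1,[0,0,0],10.7]
    - [1,[0,0,0],10.7]

```text
time: 5.2
ee_pos: [0.3648, -0.3067, 0.2977]
tcp_rot: [-161.8, 0.6, -175.6]
wrist_force: [0.2, 0.4, 0.8]
opening: 0.0853
```

```bash
python3 - <<'E'
from h import *
o=monitor.get_obs(); print(o['ee_pos'],o['tcp_rot'],o['time'],o['q'].round(1))
E
```

```text
[ 0.36483403 -0.30671568  0.29774282] [-161.79734574    0.63602413 -175.59125004] 5.2 [-31.  -15.1  -1.3  92.6 -14.4 -36.8]
```

Call:
drive_tool:
  plan:
    - [1,[0,0,0],10.7]
    - [1,[0,0,0],10.7]
    - [1,[0,0,0],10.7]
    - [1,[0,0,0],10.7]
    - [1,[0,0,0],10.7]
    - [1,[0,0,0],10.7]
    - [1,[0,0,0],10.7]
    - [1,[0,0,0],10.7]
    - [1,[0,0,0],10.7]
    - [1,[0,0,0],10.7]

```text
time: 6.45
ee_pos: [0.3645, -0.3071, 0.2978]
tcp_rot: [-161.8, 0.6, -68.6]
wrist_force: [0.2, 0.0, 0.1]
opening: 0.0852
```

```bash
python3 - <<'E'
from h import *
o=monitor.get_obs(); print(o['ee_pos'],o['tcp_rot'],o['time'],o['q'].round(1))
E
```

```text
[ 0.36454229 -0.30707089  0.29775964] [-161.80356822    0.57594083  -68.64574852] 6.45 [ -51.    -9.3    3.8   97.9   17.5 -161.5]
```

Call:
drive_tool:
  plan:
    - [1,[0,0,0],10.7]
    - [1,[0,0,0],10.7]
    - [1,[0,0,0],10.7]
    - [1,[0,0,0],10.7]

```text
time: 6.95
ee_pos: [0.4389, -0.2216, 0.2963]
tcp_rot: [-166.7, 0.8, -34.9]
wrist_force: [0.6, -0.4, -0.3]
opening: 0.0857
```

```bash
python3 - <<'E'
from h import *
o=monitor.get_obs(); print(o['ee_pos'],o['tcp_rot'],o['time'],o['q'].round(1))
E
```

```text
[ 0.43885256 -0.22164372  0.29626061] [-166.72977008    0.77393406  -34.92564086] 6.95 [ -34.9   -0.6   12.5  103.9   13.3 -179.9]
```

Call:
drive_tool:
  plan:
    - [1,[0,0,0],10.7]
    - [1,[0,0,0],10.7]
    - [1,[0,0,0],10.7]
    - [1,[0,0,0],10.7]

```text
time: 7.45
ee_pos: [0.4983, -0.0408, 0.2956]
tcp_rot: [-175.2, 1.0, -7.6]
wrist_force: [0.7, 0.0, -0.3]
opening: 0.0851
```

```bash
python3 - <<'E'
from h import *
o=monitor.get_obs(); print(o['ee_pos'],o['tcp_rot'],o['time'],o['q'].round(1))
E
```

```text
[ 0.49831377 -0.04077778  0.29559263] [-175.18500342    1.03427676   -7.62794438] 7.45 [  -7.6    1.7   15.6  104.9    4.8 -179.9]
```

Two more rows plus a fraction, then check (8.5° tilt per 4 rows).

Call:
drive_tool:
  plan:
    - [1,[0,0,0],10.7]
    - [1,[0,0,0],10.7]

```text
time: 7.7
ee_pos: [0.4942, 0.0545, 0.2955]
tcp_rot: [-179.5, 1.2, 5.9]
wrist_force: [0.3, 0.1, 0.7]
opening: 0.0857
```

```bash
python3 - <<'E'
from h import *
o=monitor.get_obs(); print(o['ee_pos'],o['tcp_rot'],o['time'],o['q'].round(1))
E
```

```text
[0.49423948 0.05452417 0.29546582] [-179.48642917    1.17740888    5.92768507] 7.7 [   6.     1.6   15.6  105.2    0.5 -179.9]
```

Call:
drive_tool:
  plan:
    - [1,[0.005,0,-0.013],-10.3]
    - [1,[0.005,0,-0.013],-10.3]
    - [1,[0.005,0,-0.013],-10.3]
    - [1,[0.005,0,-0.013],-10.3]
    - [1,[0.005,0,-0.013],-10.3]
    - [1,[0.005,0,-0.013],-10.3]
    - [1,[0.005,0,-0.013],-10.3]
    - [1,[0.005,0,-0.013],-10.3]
    - [1,[0.005,0,-0.011],-10.5]
    - [1,[0,0,0],0]

```text
time: 8.95
ee_pos: [0.5388, 0.0528, 0.1799]
tcp_rot: [-179.5, 1.2, -87.2]
wrist_force: [-0.0, 0.5, -0.4]
opening: 0.0854
```

```bash
python3 - <<'E'
from h import *
im,d,o=cap('wrist','w2.png'); print(o['ee_pos'],o['tcp_rot'],o['time'],o['q'].round(1))
im,w=cloud('wrist'); z=np.load('wrist.npz')
Rt=R.from_euler('xyz',z['rot'],degrees=True).as_matrix()
t=(w-z['pos'])@Rt
for u,v in((185,330),(195,310),(205,300),(215,300),(450,330),(440,300),(430,300)): print(u,v,t[v,u].round(4))
E
```

```text
[0.53881303 0.05278157 0.17990633] [-179.49114763    1.17373963  -87.15530413] 8.95 [  5.    2.6   3.6  90.4   1.2 -87.9]
185 330 [ 0.0114 -0.0443 -0.0621]
195 310 [ 0.0113 -0.0464 -0.0482]
205 300 [ 0.0117 -0.0454 -0.0408]
215 300 [ 0.0099 -0.043  -0.0371]
450 330 [ 0.0056  0.0427 -0.0518]
440 300 [ 0.0111  0.0428 -0.0393]
430 300 [ 0.0057  0.0428 -0.0279]
```

View pics/w2.png

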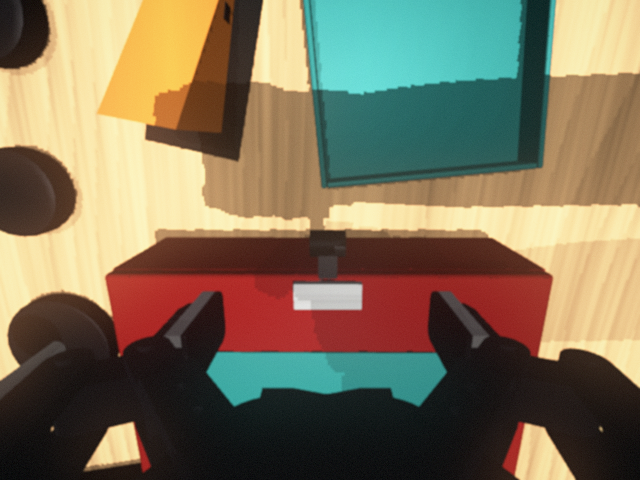

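Call:
drive_tool:
  plan:
    - [0.3,[0.0005,0.003,0],0]
    - [0.3,[0,0,0],0]
    - [0.3,[0,0,0],0]
    - [0.3,[0,0,0],0]

```text
time: 9.5
ee_pos: [0.5395, 0.0546, 0.1807]
tcp_rot: [-179.4, 1.2, -87.3]
wrist_force: [0.1, 0.0, 0.5]
opening: 0.0257
```

```bash
python3 - <<'E'
from h import *
im,w=cloud('wrist'); H=hsv(im)
for u,v in((328,238),(328,243),(328,250),(313,243),(344,243),(318,243),(338,243)): print('pull',u,v,w[v,u].round(4))
im,d,o=cap('wrist','w3.png'); print(o['ee_pos'],o['tcp_rot'],o['time'],o['opening'])
im,w=cloud('wrist'); z=np.load('wrist.npz')
Rt=R.from_euler('xyz',z['rot'],degrees=True).as_matrix()
t=(w-z['pos'])@Rt
k=(t[...,2]<.04)&(abs(t[...,0])<.025)&(abs(t[...,1])<.04)
cv2.imwrite('pics/w3c.png',cv2.resize(im[200:400,180:460,::-1],None,fx=2.8,fy=2.8))
print(np.nanmax(t[k][:,2]), np.argwhere(k&(t[...,2]>np.nanmax(t[k][:,2])-.004))[:10])
E
```

```text
pull 328 238 [0.5386 0.049  0.1052]
pull 328 243 [0.5384 0.0525 0.1057]
pull 328 250 [0.5382 0.0578 0.1055]
pull 313 243 [0.5491 0.0534 0.1045]
pull 344 243 [0.5272 0.0518 0.1059]
pull 318 243 [0.5455 0.0529 0.1059]
pull 338 243 [0.5314 0.0523 0.105 ]
[0.53949959 0.05457134 0.1807284 ] [-179.40232047    1.17585553  -87.32552531] 9.5 0.02573229918327498
-0.014334486024850726 [[281 297]
 [285 298]
 [285 355]
 [286 298]
 [286 355]
 [287 298]
 [287 355]
 [288 298]
 [288 355]
 [289 298]]
```

View pics/w3c.png

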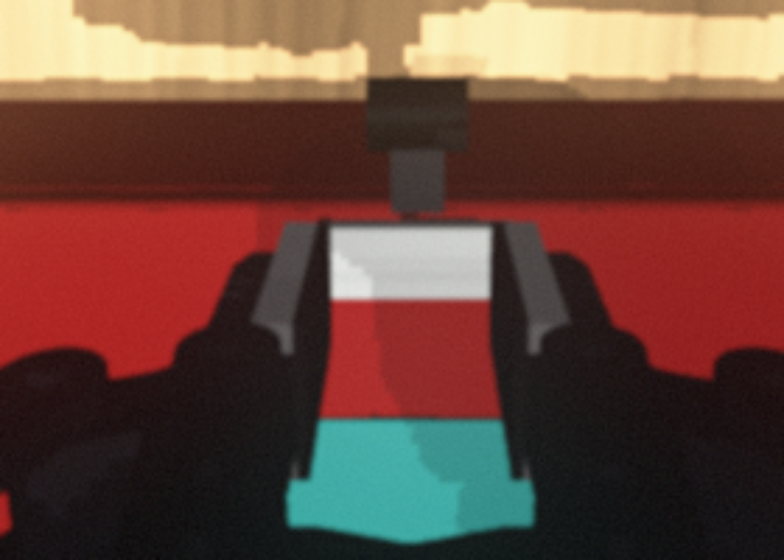

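```bash
python3 - <<'E'
from h import *
for n in('side','scene'):
    im,d,o=cap(n,n+'3.png')
    im,w=cloud(n); H=hsv(im)
    dd=w-o['ee_pos']
    k=(abs(dd[...,0])<.06)&(abs(dd[...,1])<.012)&(dd[...,2]>-.06)&(dd[...,2]<.05)
    print(n,o['ee_pos'],np.nanmin(dd[k][:,2]),np.sort(dd[k][:,2])[:200:20].round(4), np.argwhere(k).mean(0))
    p=eyes.camera_params(n); c=p['extrinsics']@np.r_[o['ee_pos'],1]; u,v=int(p['fx']*c[0]/c[2]+p['cx']),int(p['fy']*c[1]/c[2]+p['cy']); print('TCP px',u,v)
    im=im.copy(); cv2.circle(im,(u,v),1,(0,255,0),-1)
    y0=max(v-60,0);x0=u-80
    cv2.imwrite('pics/%s3c.png'%n,cv2.resize(im[y0:y0+120,x0:x0+160,::-1],None,fx=4,fy=4))
E
```

```text
side [0.53947217 0.05455181 0.18068561] 0.015443635059158328 [0.0154 0.0229 0.0262 0.0316 0.0365 0.0402 0.0457] [172.27205882 305.83823529]
TCP px 305 181
scene [0.53945208 0.05453935 0.18063499] 0.01432045900206505 [0.0143 0.0205 0.0242 0.0267 0.029  0.0309 0.0327 0.0356 0.0373 0.0393] [205.33695652 319.95289855]
TCP px 319 219
```

View pics/side3c.png

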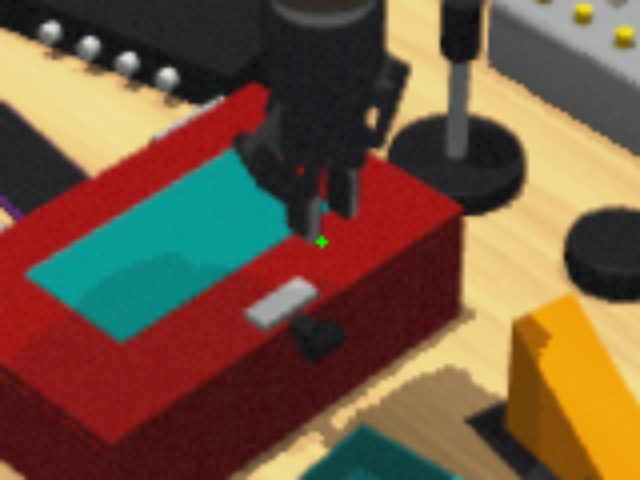

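View pics/scene3c.png

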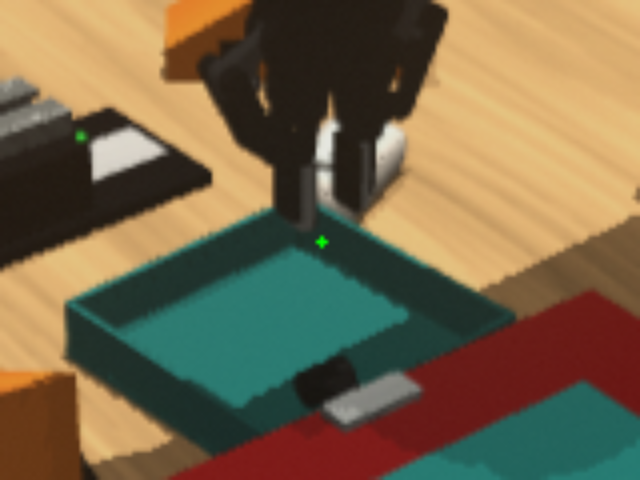

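Call:
drive_tool:
  plan:
    - [0.7,[0,0,0],0]
    - [0.7,[0,0,-0.02],0]
    - [0.7,[0,0,-0.03],0]
    - [0.7,[0,0,-0.03],0]
    - [0.7,[0,0,-0.02],0]
    - [0.7,[0,0,0],0]

```text
time: 10.4
ee_pos: [0.5385, 0.0545, 0.0792]
tcp_rot: [-179.6, 1.2, -87.3]
wrist_force: [-0.1, -0.8, -0.6]
opening: 0.0597
```

```bash
cat >> h.py <<'E'
def tips(n):
    o=monitor.get_obs()
    im,w=cloud(n); dd=w-o['ee_pos']
    k=(abs(dd[...,0])<.06)&(abs(dd[...,1])<.012)&(dd[...,2]>-.07)&(dd[...,2]<.06)
    print(n,np.sort(dd[k][:,2])[:100:10].round(4))
E
python3 - <<'E'
from h import *
for n in('side','scene'):
    im,d,o=cap(n); print(o['ee_pos'],o['opening'],o['wrist_force'])
    p=eyes.camera_params(n); c=p['extrinsics']@np.r_[o['ee_pos'],1]; u,v=int(p['fx']*c[0]/c[2]+p['cx']),int(p['fy']*c[1]/c[2]+p['cy'])
    x0,y0=u-80,v-70
    cv2.imwrite('pics/%s4c.png'%n,cv2.resize(im[y0:y0+120,x0:x0+160,::-1],None,fx=4,fy=4))
E
```

```text
[0.53846155 0.05451146 0.0791749 ] 0.059728012124726594 [-0.12444964 -0.80730921 -0.55880425]
[0.53920021 0.05458637 0.08055132] 0.0598636711242421 [-0.46728533 -0.1872233   0.72400649]
```

View pics/side4c.png

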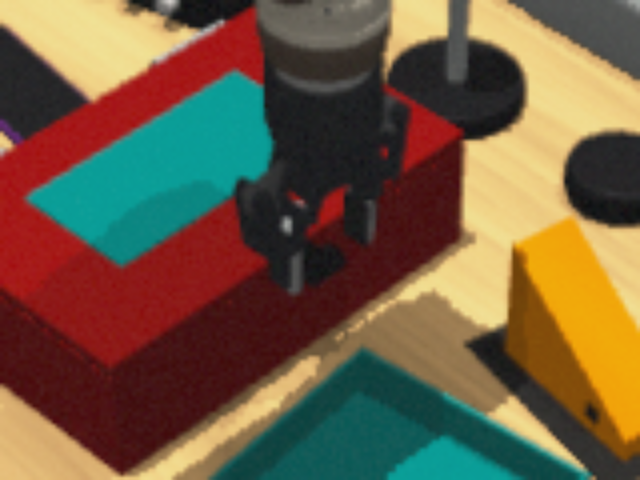

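Call:
drive_tool:
  plan:
    - [0.7,[0,0,-0.016],0]
    - [0.25,[0,0,0],0]
    - [0.15,[0,0,0],0]
    - [0.15,[0,0,0],0]
    - [0.15,[0,0,0],0]

```text
time: 11.12
ee_pos: [0.539, 0.0546, 0.0646]
tcp_rot: [-179.5, 1.2, -87.3]
wrist_force: [-4.4, -0.3, 0.1]
opening: 0.0248
```

```bash
python3 - <<'E'
from h import *
for n in('side','wrist'):
    im,d,o=cap(n); print(o['ee_pos'],o['opening'],o['wrist_force'])
    if n=='wrist': cv2.imwrite('pics/w5c.png',cv2.resize(im[200:400,180:460,::-1],None,fx=2.8,fy=2.8)); continue
    p=eyes.camera_params(n); c=p['extrinsics']@np.r_[o['ee_pos'],1]; u,v=int(p['fx']*c[0]/c[2]+p['cx']),int(p['fy']*c[1]/c[2]+p['cy'])
    x0,y0=u-80,v-70
    cv2.imwrite('pics/%s5c.png'%n,cv2.resize(im[y0:y0+120,x0:x0+160,::-1],None,fx=4,fy=4))
E
```

```text
[0.53898175 0.05458744 0.06461737] 0.024805898246415947 [-4.37419315 -0.28129933  0.06478412]
[0.53899946 0.05458598 0.06459748] 0.023989818890225705 [-5.37469107 -0.87000431  0.50536399]
```

View pics/side5c.png

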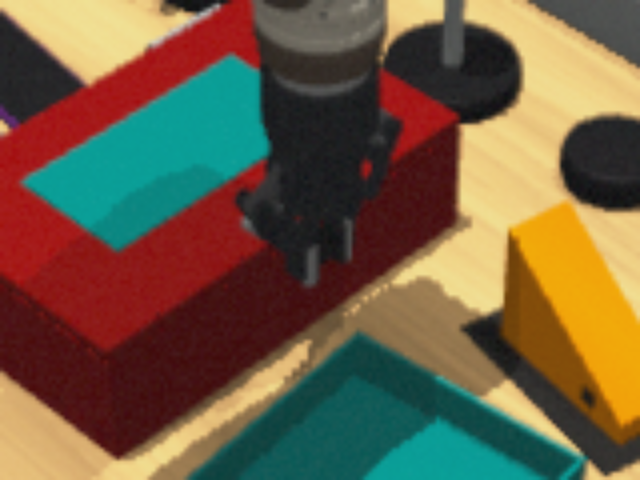

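View pics/w5c.png

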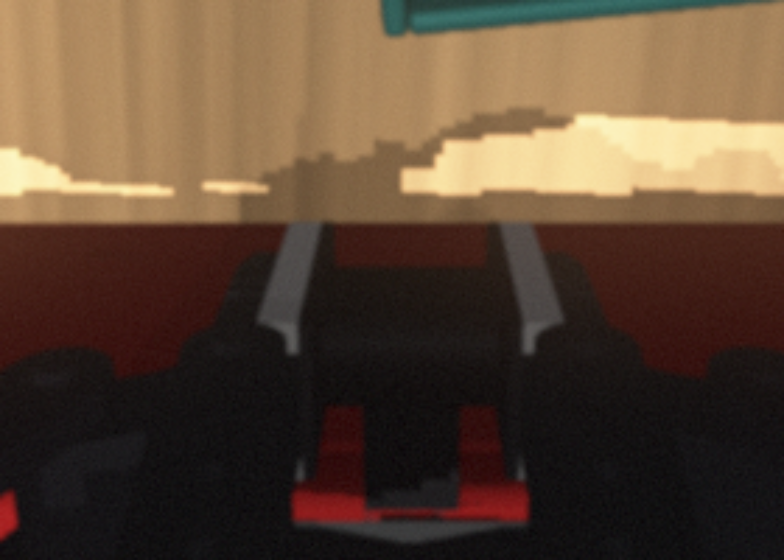

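```bash
python3 - <<'E'
import numpy as np
th=np.arange(0,51)*.0374
y=-.2375*np.cos(th)+.006*np.sin(th); z=.2375*np.sin(th)+.006*np.cos(th)
d=np.c_[-.0506*np.diff(y),.9987*np.diff(y),np.diff(z)].round(4)
for i in range(5): print(','.join('[0.15,[%g,%g,%g],0]'%tuple(r) for r in d[10*i:10*i+10]))
E
```

```text
[0.15,[-0,0.0004,0.0089],0],[0.15,[-0,0.0007,0.0089],0],[0.15,[-0.0001,0.0011,0.0088],0],[0.15,[-0.0001,0.0014,0.0088],0],[0.15,[-0.0001,0.0017,0.0087],0],[0.15,[-0.0001,0.002,0.0086],0],[0.15,[-0.0001,0.0024,0.0086],0],[0.15,[-0.0001,0.0027,0.0085],0],[0.15,[-0.0002,0.003,0.0084],0],[0.15,[-0.0002,0.0033,0.0082],0]
[0.15,[-0.0002,0.0036,0.0081],0],[0.15,[-0.0002,0.0039,0.008],0],[0.15,[-0.0002,0.0042,0.0078],0],[0.15,[-0.0002,0.0045,0.0077],0],[0.15,[-0.0002,0.0048,0.0075],0],[0.15,[-0.0003,0.005,0.0073],0],[0.15,[-0.0003,0.0053,0.0071],0],[0.15,[-0.0003,0.0056,0.0069],0],[0.15,[-0.0003,0.0058,0.0067],0],[0.15,[-0.0003,0.0061,0.0065],0]
[0.15,[-0.0003,0.0063,0.0062],0],[0.15,[-0.0003,0.0065,0.006],0],[0.15,[-0.0003,0.0068,0.0058],0],[0.15,[-0.0004,0.007,0.0055],0],[0.15,[-0.0004,0.0072,0.0052],0],[0.15,[-0.0004,0.0074,0.005],0],[0.15,[-0.0004,0.0075,0.0047],0],[0.15,[-0.0004,0.0077,0.0044],0],[0.15,[-0.0004,0.0079,0.0041],0],[0.15,[-0.0004,0.008,0.0038],0]
[0.15,[-0.0004,0.0082,0.0035],0],[0.15,[-0.0004,0.0083,0.0032],0],[0.15,[-0.0004,0.0084,0.0029],0],[0.15,[-0.0004,0.0085,0.0026],0],[0.15,[-0.0004,0.0086,0.0022],0],[0.15,[-0.0004,0.0087,0.0019],0],[0.15,[-0.0004,0.0087,0.0016],0],[0.15,[-0.0004,0.0088,0.0013],0],[0.15,[-0.0004,0.0088,0.0009],0],[0.15,[-0.0004,0.0089,0.0006],0]
[0.15,[-0.0004,0.0089,0.0003],0],[0.15,[-0.0004,0.0089,-0.0001],0],[0.15,[-0.0004,0.0089,-0.0004],0],[0.15,[-0.0004,0.0088,-0.0007],0],[0.15,[-0.0004,0.0088,-0.0011],0],[0.15,[-0.0004,0.0088,-0.0014],0],[0.15,[-0.0004,0.0087,-0.0017],0],[0.15,[-0.0004,0.0086,-0.002],0],[0.15,[-0.0004,0.0086,-0.0024],0],[0.15,[-0.0004,0.0085,-0.0027],0]
```

Call:
drive_tool:
  plan:
    - [0.1,[0,0.0004,0.0089],0]
    - [0.1,[0,0.0007,0.0089],0]
    - [0.1,[-0.0001,0.0011,0.0088],0]
    - [0.1,[-0.0001,0.0014,0.0088],0]
    - [0.1,[-0.0001,0.0017,0.0087],0]
    - [0.1,[-0.0001,0.002,0.0086],0]
    - [0.1,[-0.0001,0.0024,0.0086],0]
    - [0.1,[-0.0001,0.0027,0.0085],0]
    - [0.1,[-0.0002,0.003,0.0084],0]
    - [0.1,[-0.0002,0.0033,0.0082],0]

```text
time: 12.48
ee_pos: [0.5379, 0.0744, 0.1509]
tcp_rot: [-179.5, 1.3, -87.3]
wrist_force: [-1.7, 5.9, -14.4]
opening: 0.0249
```

```bash
python3 - <<'E'
from h import *
im,d,o=cap('side','s6.png'); print(o['ee_pos'],o['opening'],o['wrist_force'],o['tcp_rot'])
E
```

```text
[0.53789223 0.07443453 0.15088881] 0.024883146061009536 [ -1.72739144   5.89730406 -14.37704356] [-179.50615559    1.27293692  -87.29091389]
```

View pics/s6.png

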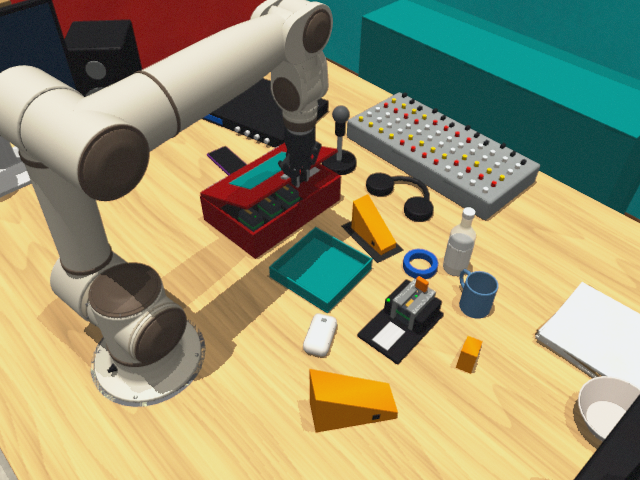

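Call:
drive_tool:
  plan:
    - [0.1,[-0.0002,0.0036,0.0081],0]
    - [0.1,[-0.0002,0.0039,0.008],0]
    - [0.1,[-0.0002,0.0042,0.0078],0]
    - [0.1,[-0.0002,0.0045,0.0077],0]
    - [0.1,[-0.0002,0.0048,0.0075],0]
    - [0.1,[-0.0003,0.005,0.0073],0]
    - [0.1,[-0.0003,0.0053,0.0071],0]
    - [0.1,[-0.0003,0.0056,0.0069],0]
    - [0.1,[-0.0003,0.0058,0.0067],0]
    - [0.1,[-0.0003,0.0061,0.0065],0]

```text
time: 13.78
ee_pos: [0.5354, 0.1228, 0.224]
tcp_rot: [-179.5, 1.2, -87.3]
wrist_force: [-2.0, 3.7, -19.3]
opening: 0.0241
```

Call:
drive_tool:
  plan:
    - [0.1,[-0.0003,0.0063,0.0062],0]
    - [0.1,[-0.0003,0.0065,0.006],0]
    - [0.1,[-0.0003,0.0068,0.0058],0]
    - [0.1,[-0.0004,0.007,0.0055],0]
    - [0.1,[-0.0004,0.0072,0.0052],0]
    - [0.1,[-0.0004,0.0074,0.005],0]
    - [0.1,[-0.0004,0.0075,0.0047],0]
    - [0.1,[-0.0004,0.0077,0.0044],0]
    - [0.1,[-0.0004,0.0079,0.0041],0]
    - [0.1,[-0.0004,0.008,0.0038],0]

```text
time: 15.02
ee_pos: [0.5318, 0.1943, 0.2751]
tcp_rot: [-179.5, 1.1, -87.4]
wrist_force: [-4.2, -0.6, -20.9]
opening: 0.0237
```

```bash
python3 - <<'E'
from h import *
im,d,o=cap('side','s7.png'); print(o['ee_pos'],o['opening'],o['wrist_force'],o['tcp_rot'])
E
```

```text
[0.53177097 0.19428045 0.27509301] 0.02365902990602741 [ -4.17875704  -0.55644491 -20.90085422] [-179.51097995    1.10004     -87.3706058 ]
```

View pics/s7.png

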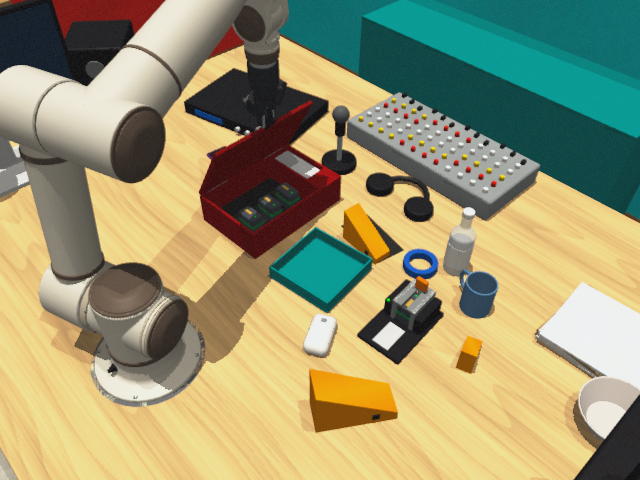

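Call:
drive_tool:
  plan:
    - [0.1,[-0.0004,0.0082,0.003],0]
    - [0.1,[-0.0004,0.0083,0.0027],0]
    - [0.1,[-0.0004,0.0084,0.0024],0]
    - [0.1,[-0.0004,0.0085,0.0022],0]
    - [0.1,[-0.0004,0.0086,0.0018],0]
    - [0.1,[-0.0004,0.0087,0.0015],0]
    - [0.1,[-0.0004,0.0087,0.0012],0]
    - [0.1,[-0.0004,0.0088,0.001],0]
    - [0.1,[-0.0004,0.0088,0.0007],0]
    - [0.1,[-0.0004,0.0089,0.0005],0]

```text
time: 16.32
ee_pos: [0.5278, 0.2788, 0.2968]
tcp_rot: [-179.1, 1.1, -87.5]
wrist_force: [-11.8, -7.4, -3.1]
opening: 0.0229
```

Call:
drive_tool:
  plan:
    - [0.1,[-0.0004,0.0089,0.0002],0]
    - [0.1,[-0.0004,0.0089,-0.0001],0]
    - [0.1,[-0.0004,0.0089,-0.0004],0]
    - [0.1,[-0.0004,0.0088,-0.0007],0]
    - [0.1,[-0.0004,0.0088,-0.0011],0]
    - [0.1,[-0.0004,0.0088,-0.0014],0]
    - [0.1,[-0.0004,0.0087,-0.0017],0]
    - [0.1,[-0.0004,0.0086,-0.002],0]
    - [0.1,[-0.0004,0.0086,-0.0024],0]
    - [0.1,[-0.0004,0.0085,-0.0027],0]

```text
time: 17.58
ee_pos: [0.5237, 0.3681, 0.2874]
tcp_rot: [-179.0, 1.5, -87.4]
wrist_force: [-15.0, -4.5, 18.6]
opening: 0.0205
```

```bash
python3 - <<'E'
from h import *
im,d,o=cap('side','s8.png'); print(o['ee_pos'],o['opening'],o['wrist_force'],o['tcp_rot'],o['q'].round(1))
im,w=cloud('side');H=hsv(im);h,s,v=[H[...,i].astype(int) for i in range(3)];z=w[...,2]
k=(abs(h-15)<7)&(s>180)&(z>.004)&(z<.2)&(w[...,0]>.5)&(w[...,1]>-.25);nn,l,st,ce=cv2.connectedComponentsWithStats(k.astype(np.uint8));i=1+st[1:,4].argmax();k=l==i
print('amber',st[i],rect(w[k][:,:2]),np.percentile(z[k],[1,99]))
top=k&(z>.09);print(rect(w[top][:,:2]))
E
```

```text
[0.52370035 0.36807577 0.28738403] 0.020479020790228095 [-15.02736525  -4.53968113  18.61503949] [-178.96946757    1.48020561  -87.38843668] [ 34.8  19.1  34.8 104.1   0.7 -57.8]
amber [ 343  203   47   61 1478] (((618.5486450195312, -95.82281494140625), (135.17918395996094, 61.297264099121094), 86.8903579711914), [[584.0, -162.0], [645.0, -165.0], [653.0, -30.0], [592.0, -27.0]]) [0.00632648 0.0986666 ]
(((622.0046997070312, -41.950111389160156), (26.379091262817383, 54.97745895385742), 84.83554077148438), [[593.0, -53.0], [648.0, -58.0], [651.0, -31.0], [596.0, -26.0]])
```

View pics/s8.png

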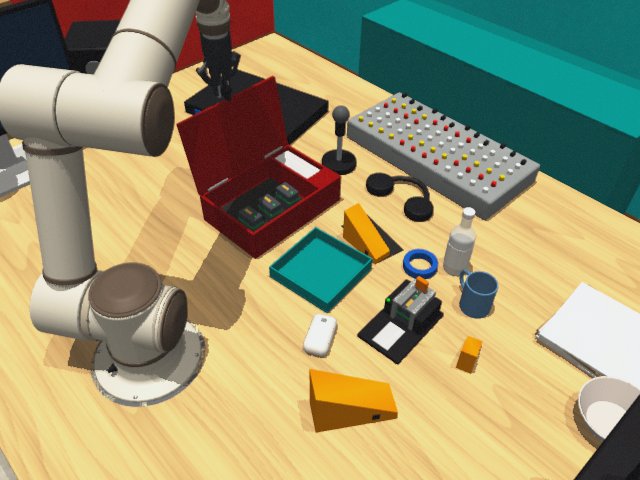

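Call:
drive_tool:
  plan:
    - [0.9,[0,0,0],0]
    - [0.9,[0,0,0],0]
    - [0.9,[0,0,0.05],0]
    - [0.9,[0.01,-0.03,0.02],0]
    - [0.9,[0.01,-0.06,0],0]
    - [0.9,[0.015,-0.06,0],-2]
    - [0.9,[0.015,-0.06,0],-2]
    - [0.9,[0.015,-0.06,-0.02],-2]
    - [0.9,[0.015,-0.06,-0.05],-1]
    - [0.9,[0.0,-0.06,-0.05],-1]

```text
time: 18.88
ee_pos: [0.6016, 0.0027, 0.2509]
tcp_rot: [-179.3, 1.2, -95.4]
wrist_force: [0.9, 0.0, -0.2]
opening: 0.0766
```

```bash
cat >> h.py <<'E'
def wedge(n,fn=None):
    im,d,o=cap(n,fn); im,w=cloud(n);H=hsv(im);h,s,v=[H[...,i].astype(int) for i in range(3)];z=w[...,2]
    k=(abs(h-15)<8)&(s>170)&(z>.004)&(z<.2)&(w[...,0]>.45)&(w[...,1]>-.25);nn,l,st,ce=cv2.connectedComponentsWithStats(k.astype(np.uint8));i=1+st[1:,4].argmax();k=l==i
    # slope surface fit: normal
    print(n,st[i],rect(w[k][:,:2]),np.percentile(z[k],[1,99]).round(4))
    for a in(.03,.05,.07,.085):
        q=k&(abs(z-a)<.006)
        if q.sum()>20: print(a,q.sum(),np.percentile(w[q],[3,50,97],axis=0).round(4).tolist())
    return o
E
python3 - <<'E'
from h import *
o=wedge('wrist','w9.png');print(o['ee_pos'],o['tcp_rot'],o['time'])
E
```

```text
wrist [ 271  100   58   84 4465] (((622.28271484375, -70.12223815917969), (75.314453125, 52.043251037597656), 86.16228485107422), [[594.0, -106.0], [646.0, -109.0], [651.0, -34.0], [599.0, -31.0]]) [0.055 0.099]
0.05 111 [[0.5958, -0.108, 0.053], [0.6151, -0.1034, 0.0552], [0.645, -0.1003, 0.056]]
0.07 1173 [[0.597, -0.09, 0.0644], [0.6213, -0.0798, 0.07], [0.6457, -0.0699, 0.0757]]
0.085 1253 [[0.5991, -0.0655, 0.0794], [0.6233, -0.0554, 0.0851], [0.6476, -0.0456, 0.0907]]
[0.60160584 0.00274552 0.25093447] [-179.25460105    1.1755664   -95.43718301] 18.875
```

View pics/w9.png

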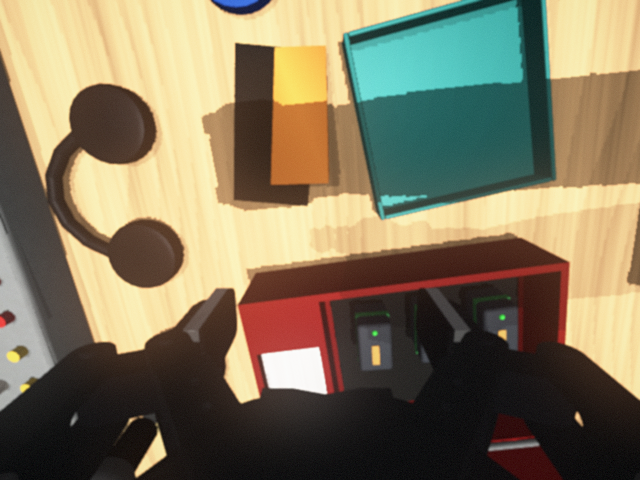

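Call:
drive_tool:
  plan:
    - [0.8,[0.01,-0.045,-0.06],0.8]
    - [0.8,[0.0097,-0.0447,-0.05],0.8]
    - [0.8,[0,0,-0.05],0]
    - [0.8,[0,0,-0.05],0]
    - [0.8,[0,0,-0.033],0]
    - [0.8,[0,0,0],0]
  grip_force: 80

```text
time: 19.68
ee_pos: [0.6165, -0.0736, 0.0209]
tcp_rot: [-179.6, 1.2, -93.8]
wrist_force: [0.1, -0.0, 0.8]
opening: 0.0682
```

```bash
python3 - <<'E'
from h import *
for n in('side','wrist'):
    im,d,o=cap(n); print(o['ee_pos'],o['opening'],o['wrist_force'],o['tcp_rot'],o['time'])
    if n=='wrist': cv2.imwrite('pics/w10.png',im[:,:,::-1]); continue
    cv2.imwrite('pics/side10c.png',cv2.resize(im[60:260,200:460,::-1],None,fx=3,fy=3))
E
```

```text
[ 0.61653521 -0.07355986  0.02085445] 0.06815292278929674 [ 0.07899415 -0.04434872  0.80443162] [-179.60473029    1.17851373  -93.7774724 ] 19.675
[ 0.61778864 -0.07365898  0.02318537] 0.06866165458957754 [1.02436207 0.49326138 1.10751207] [-179.42240248    1.16902265  -93.77030169] 19.725
```

View pics/side10c.png

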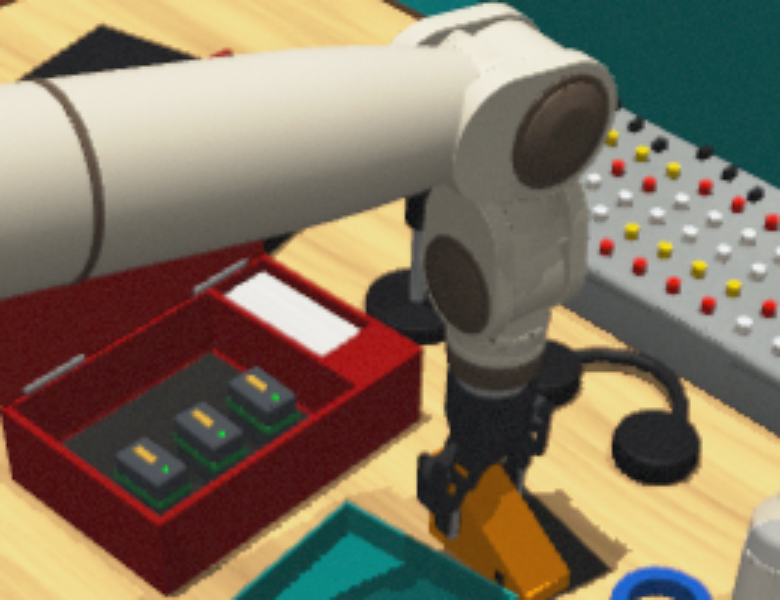

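View pics/w10.png

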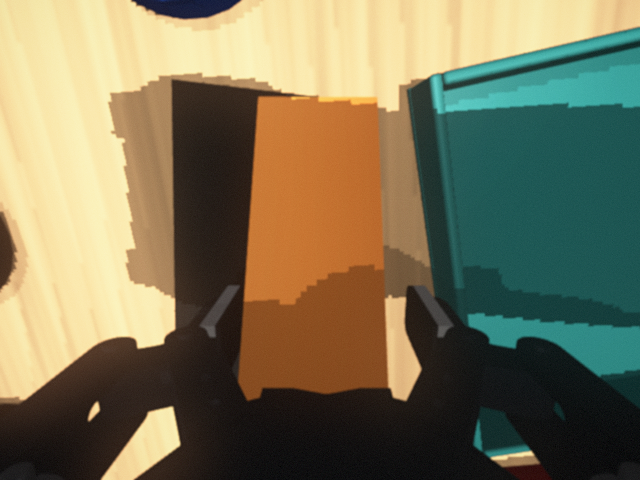

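Call:
drive_tool:
  plan:
    - [0.8,[0.0035,-0.0135,0],0]
    - [0.8,[0,0,-0.013],0]
    - [0.4,[0,0,0],0]
    - [0.4,[0,0,0],0]
    - [0.4,[0,0,0],0]

```text
time: 20.4
ee_pos: [0.6207, -0.0867, 0.0093]
tcp_rot: [-179.5, 1.2, -93.7]
wrist_force: [0.0, 0.2, -4.0]
opening: 0.0512
```

```bash
python3 - <<'E'
from h import *
o=monitor.get_obs(); print(o['ee_pos'],o['opening'],o['wrist_force'],o['tcp_rot'],o['time'])
im,d,o=cap('scene','sc11.png')
E
```

```text
[ 0.62073325 -0.08672612  0.00926043] 0.05116518801164305 [ 0.03709927  0.16332905 -4.01202221] [-179.48092963    1.18175752  -93.73609666] 20.4
```

View pics/sc11.png

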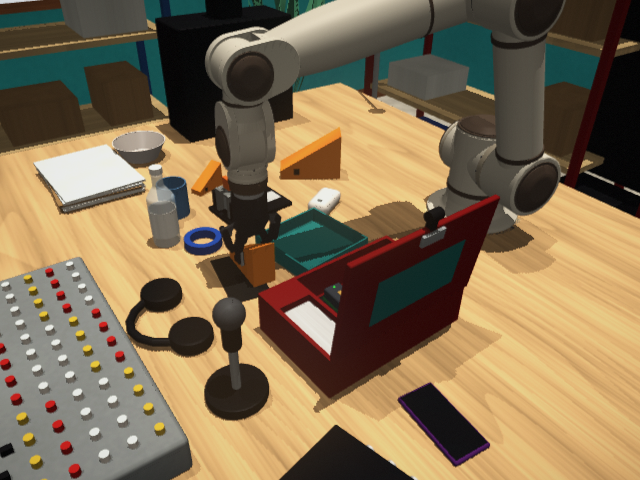

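```bash
python3 - <<'E'
from h import *
im,w=cloud('side');H=hsv(im);h,s,v=[H[...,i].astype(int) for i in range(3)];z=w[...,2]
k=(z>.062)&(z<.082)&(w[...,0]>.55)&(w[...,0]<.75)&(w[...,1]>.08)&(w[...,1]<.34)
kk=k&(s<60)&(v>120);print('white',kk.sum(),rect(w[kk][:,:2]),np.median(z[kk]))
# scene: rims
for n in ('side','scene'):
    im,w=cloud(n);H=hsv(im);h,s,v=[H[...,i].astype(int) for i in range(3)];z=w[...,2]
    k=(z>.085)&(z<.097)&(w[...,0]>.3)&(w[...,0]<.75)&(w[...,1]>.05)&(w[...,1]<.34)&(s>120)
    print(n,k.sum(),rect(w[k][:,:2]))
    k=(z>.25)&(z<.4)&(w[...,1]>.2)&((h<6)|(h>170))&(s>120); 
    if k.sum()>50: print('hatch top',np.percentile(w[k],[2,50,98],axis=0).round(3).tolist())
im,d=None,None
E
```

```text
white 527 (((662.1312255859375, 230.11264038085938), (60.57139205932617, 144.67800903320312), 2.9096646308898926), [[628.0, 301.0], [636.0, 156.0], [696.0, 159.0], [689.0, 304.0]]) 0.07521952493071593
side 1487 (((530.811767578125, 187.84283447265625), (343.210693359375, 230.282958984375), 2.4965627193450928), [[354.0, 295.0], [364.0, 65.0], [707.0, 80.0], [697.0, 310.0]])
hatch top [[0.324, 0.339, 0.261], [0.504, 0.941, 0.3], [0.681, 1.057, 0.394]]
scene 2218 (((532.7337036132812, 192.8009033203125), (339.0455322265625, 231.7102813720703), 2.985422372817993), [[357.0, 300.0], [369.0, 68.0], [708.0, 86.0], [696.0, 317.0]])
hatch top [[0.369, 0.322, 0.251], [0.57, 0.333, 0.284], [0.693, 0.343, 0.305]]
```

Call:
drive_tool:
  plan:
    - [0.4,[0,0,0.04],1]
    - [0.4,[0,0,0.05],1]
    - [0.4,[0,0.01,0.05],1]
    - [0.4,[0.006,0.04,0.02],1]
    - [0.4,[0.006,0.05,0],1]
    - [0.4,[0.006,0.05,0],1]
    - [0.4,[0.006,0.05,0],0.6]
    - [0.4,[0.006,0.05,0],0]
    - [0.4,[0.006,0.04,0],0]
    - [0.4,[0,0.02,0],0]

```text
time: 21.7
ee_pos: [0.6569, 0.2253, 0.169]
tcp_rot: [-179.5, 1.2, -87.0]
wrist_force: [-0.0, -0.9, -4.9]
opening: 0.051
```

```bash
python3 - <<'E'
from h import *
im,d,o=cap('wrist','w12.png'); print(o['ee_pos'],o['opening'],o['wrist_force'],o['tcp_rot'],o['time'])
im,d,o=cap('scene','sc12.png')
im,w=cloud('scene');H=hsv(im);h,s,v=[H[...,i].astype(int) for i in range(3)];z=w[...,2]
k=(z>.25)&(z<.4)&(w[...,1]>.2)&(w[...,1]<.5)&((h<6)|(h>170))&(s>120); print('hatch top',np.percentile(w[k],[2,50,98],axis=0).round(3).tolist())
E
```

```text
[0.65687227 0.22534036 0.1689782 ] 0.05102134378657627 [-0.00505677 -0.91792745 -4.89164978] [-179.47457949    1.17060911  -87.03310465] 21.7
hatch top [[0.37, 0.315, 0.251], [0.57, 0.326, 0.284], [0.693, 0.335, 0.306]]
```

View pics/w12.png

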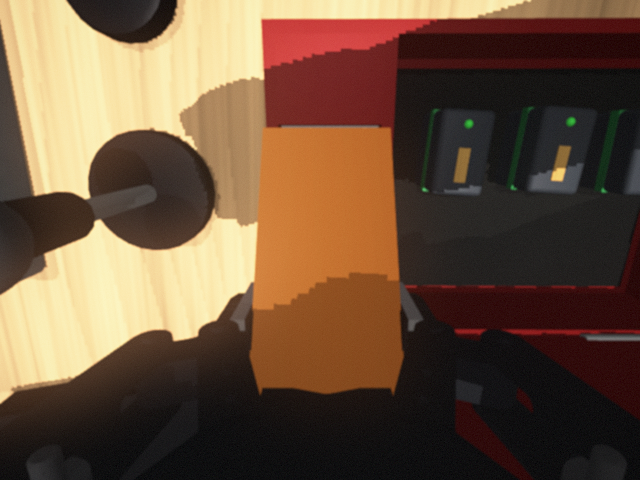

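View pics/sc12.png

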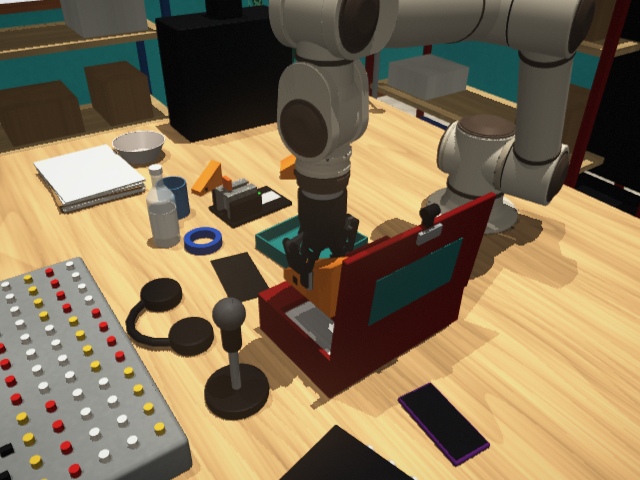

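```bash
python3 - <<'E'
from h import *
im,w=cloud('wrist')
z=np.load('wrist.npz');p=eyes.camera_params('wrist')
T=np.eye(4);T[:3,:3]=R.from_euler('xyz',z['rot'],degrees=True).as_matrix();T[:3,3]=z['pos'];T=T@p['mount']
def hit(u,v,h):
    r=T[:3,:3]@[(u-p['cx'])/p['fx'],(v-p['cy'])/p['fy'],1]; s=(h-T[2,3])/r[2]; return (T[:3,3]+s*r).round(4)
for u in(281,378): print('floor -y edge',hit(u,126,.075))
for u,v in((263,128),(391,128),(250,355),(404,355)): print('wedge low/…',w[v+3,u+ (4 if u<300 else -4)].round(4))
for u in(264,397): print('rim',hit(u,126,.09))
E
```

```text
floor -y edge [0.6937 0.1476 0.075 ]
floor -y edge [0.6261 0.1441 0.075 ]
wedge low/… [0.685  0.1533 0.1792]
wedge low/… [0.6362 0.1508 0.1803]
wedge low/… [0.6807 0.2273 0.2265]
wedge low/… [0.6316 0.2247 0.226 ]
rim [0.7028 0.1487 0.09  ]
rim [0.6157 0.1442 0.09  ]
```

Call:
drive_tool:
  plan:
    - [0.4,[0,0,-0.03],0]
    - [0.4,[0,0,-0.03],0]
    - [0.4,[0,0,-0.015],0]
    - [0.4,[0,0,-0.005],0]
    - [0.4,[0,0,0],0]

```text
time: 22.42
ee_pos: [0.6575, 0.2228, 0.0906]
tcp_rot: [-179.4, 1.2, -87.2]
wrist_force: [0.2, 0.4, -4.6]
opening: 0.0509
```

```bash
python3 - <<'E'
from h import *
im,d,o=cap('wrist','w13.png'); print(o['ee_pos'],o['opening'],o['wrist_force'],o['tcp_rot'],o['time'])
E
```

```text
[0.65747367 0.22280076 0.09059158] 0.05093047018964261 [ 0.20363843  0.44482562 -4.61197358] [-179.37083462    1.18715391  -87.1648668 ] 22.425
```

Call:
drive_tool:
  plan:
    - [0.4,[0,0.003,0],0]
    - [0.4,[0,0,-0.006],0]
    - [0.4,[0,0,-0.001],0]
    - [0.75,[0,0,0],0]
    - [0.75,[0,0,0],0]
    - [0.75,[0,0,0],0]

```text
time: 23.22
ee_pos: [0.6572, 0.226, 0.0828]
tcp_rot: [-179.4, 1.2, -87.1]
wrist_force: [-0.4, 0.4, 0.3]
opening: 0.0642
```

```bash
python3 - <<'E'
from h import *
im,d,o=cap('wrist','w14.png'); print(o['ee_pos'],o['opening'],o['wrist_force'],o['tcp_rot'],o['time'])
E
```

```text
[0.65722843 0.22601704 0.08280448] 0.064187710046505 [-0.37096354  0.43429394  0.2728013 ] [-179.41013854    1.17273892  -87.14740367] 23.225
```

View pics/w14.png

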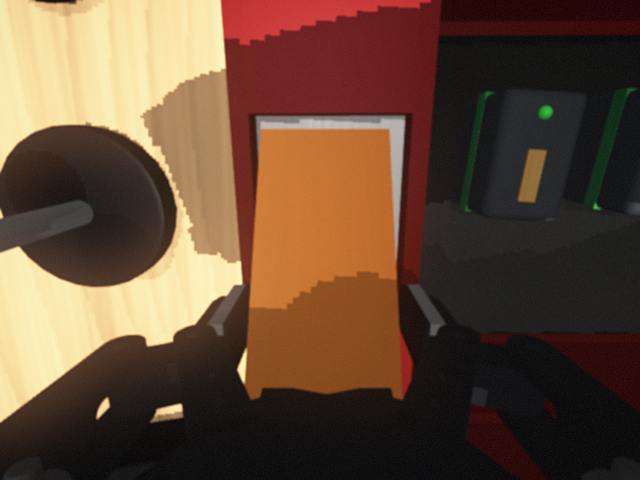

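Call:
drive_tool:
  plan:
    - [0.75,[0,0,0.03],0]
    - [0.75,[0,0,0.05],0]
    - [0.75,[0,-0.01,0.05],0]
    - [0.75,[-0.03,-0.02,0.02],0]
    - [0.65,[-0.04,-0.02,0.01],0]
    - [0.65,[-0.04,-0.02,0.01],0]
    - [0.65,[-0.03,-0.01,0],0]
    - [0.65,[0,0,0],0]

```text
time: 24.28
ee_pos: [0.5161, 0.1456, 0.2542]
tcp_rot: [-179.3, 1.2, -87.2]
wrist_force: [0.2, 0.9, 0.8]
opening: 0.0556
```

```bash
python3 - <<'E'
from h import *
im,d,o=cap('wrist','w15.png'); print(o['ee_pos'],o['opening'],o['wrist_force'],o['tcp_rot'],o['time'])
im,w=cloud('wrist'); z=w[...,2]
k=(z>.066)&(z<.084)&(w[...,0]<.6)&(w[...,0]>.38)&(w[...,1]>.09)&(w[...,1]<.22)
nn,l,st,ce=cv2.connectedComponentsWithStats(k.astype(np.uint8))
for i in range(1,nn):
    if st[i,4]>300: print(st[i],rect(w[l==i][:,:2]),np.median(z[l==i]))
im,d,o=cap('scene','sc15.png')
E
```

```text
[0.51606356 0.14558355 0.25419191] 0.05563055818083976 [0.19121021 0.93801643 0.8347993 ] [-179.29369903    1.20333311  -87.16319527] 24.275
[ 329  191   42   60 2156] (((494.87432861328125, 154.0019989013672), (60.44027328491211, 37.97283935546875), 89.2408218383789), [[475.0, 124.0], [513.0, 124.0], [514.0, 184.0], [476.0, 184.0]]) 0.07595943463937552
[ 263  192   39   60 2156] (((563.7092895507812, 158.88780212402344), (37.60417175292969, 60.276763916015625), 0.03810366243124008), [[545.0, 189.0], [545.0, 129.0], [583.0, 129.0], [582.0, 189.0]]) 0.07596489636926798
[ 396  192   43   59 2228] (((426.1002502441406, 150.57156372070312), (38.266544342041016, 59.170372009277344), 3.508776903152466), [[405.0, 179.0], [409.0, 120.0], [447.0, 122.0], [443.0, 181.0]]) 0.07586603926885827
```

View pics/w15.png

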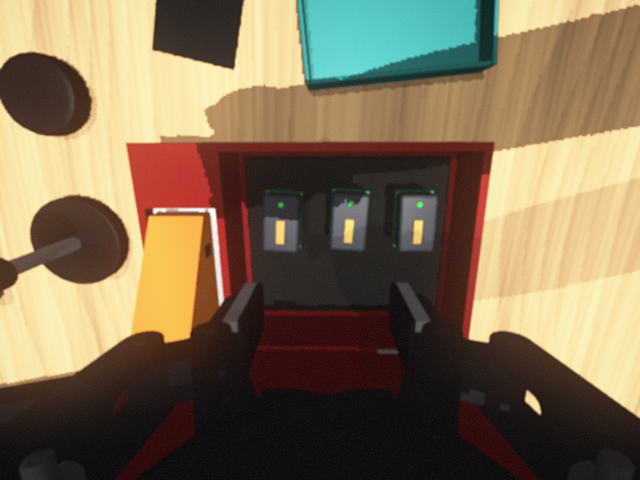

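View pics/sc15.png

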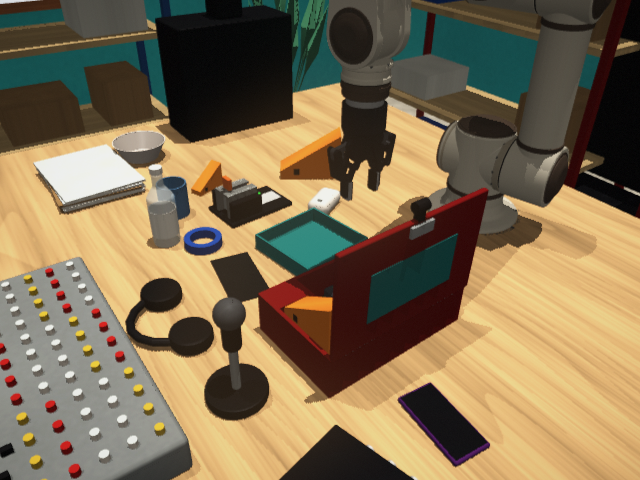

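Call:
drive_tool:
  plan:
    - [0.65,[0.016,0.005,-0.03],-1]
    - [0.65,[0.016,0.004,-0.04],-1]
    - [0.65,[0.0155,0.0045,-0.04],-0.8]
    - [0.65,[0,0,-0.035],0]
    - [0.65,[0,0,0],0]
  grip_force: 60

```text
time: 25.0
ee_pos: [0.5637, 0.1594, 0.1041]
tcp_rot: [-179.8, 1.1, -89.9]
wrist_force: [-0.9, -1.0, 0.7]
opening: 0.0556
```

```bash
python3 - <<'E'
from h import *
im,d,o=cap('wrist','w16.png'); print(o['ee_pos'],o['opening'],o['wrist_force'],o['tcp_rot'],o['time'])
im,w=cloud('wrist'); z=w[...,2]
k=(z>.066)&(z<.084)&(w[...,0]<.6)&(w[...,0]>.38)&(w[...,1]>.09)&(w[...,1]<.22)
nn,l,st,ce=cv2.connectedComponentsWithStats(k.astype(np.uint8))
for i in range(1,nn):
    if st[i,4]>300: print(st[i],rect(w[l==i][:,:2]),np.median(z[l==i]))
E
```

```text
[0.56368003 0.15943472 0.10413632] 0.05563170579284849 [-0.8845702  -0.9790168   0.72960541] [-179.76313578    1.08134659  -89.93753009] 25.0
[ 521  198   87  103 7329] (((426.4521484375, 151.02871704101562), (38.63179397583008, 59.702938079833984), 3.3702330589294434), [[405.0, 180.0], [409.0, 120.0], [447.0, 122.0], [444.0, 182.0]]) 0.07579060621049422
[ 408  203   76  101 6497] (((495.50335693359375, 153.79629516601562), (59.64885330200195, 37.74905014038086), 89.22737884521484), [[476.0, 124.0], [514.0, 124.0], [515.0, 183.0], [477.0, 184.0]]) 0.07593445839483978
[ 294  211   67  100 6316] (((564.1835327148438, 158.691162109375), (59.55888748168945, 38.07557678222656), 89.35811614990234), [[545.0, 129.0], [583.0, 129.0], [584.0, 188.0], [545.0, 189.0]]) 0.07602141603195756
```

View pics/w16.png

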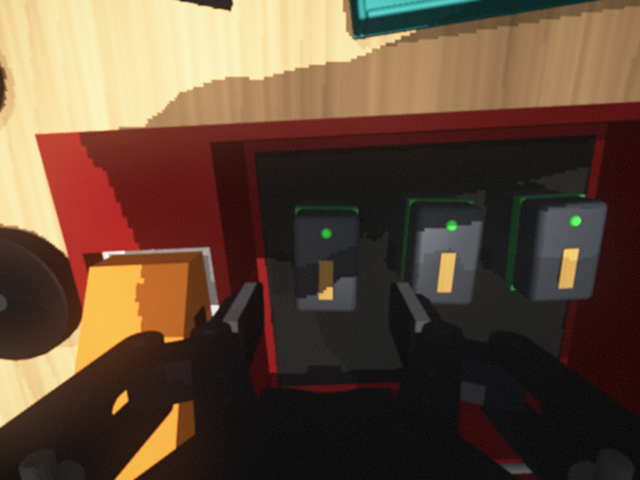

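Call:
drive_tool:
  plan:
    - [0.65,[0.0005,-0.0005,-0.03],0]
    - [0.65,[0,0,-0.03],0]
    - [0.65,[0,0,-0.015],0]
    - [0.65,[0,0,0],0]
    - [0.3,[0,0,0],0]
    - [0.3,[0,0,0],0]
    - [0.3,[0,0,0],0]

```text
time: 25.92
ee_pos: [0.5662, 0.1594, 0.0349]
tcp_rot: [-179.3, 1.2, -89.9]
wrist_force: [-1.2, -0.2, 6.9]
opening: 0.0369
```

```bash
python3 - <<'E'
from h import *
im,d,o=cap('side','s17.png'); print(o['ee_pos'],o['opening'],o['wrist_force'],o['tcp_rot'],o['time'])
im,d,o=cap('scene','sc17.png')
# tray fit
for n in('side','scene'):
    im,w=cloud(n);H=hsv(im);h,s,v=[H[...,i].astype(int) for i in range(3)];z=w[...,2]
    k=(abs(h-88)<8)&(s>100)&(z>.033)&(z<.046)&(w[...,0]>.3)&(w[...,0]<.65)&(abs(w[...,1]+.08)<.15)
    print(n,k.sum(),rect(w[k][:,:2]))
E
```

```text
[0.56624417 0.15936449 0.034875  ] 0.03686505496427406 [-1.15602153 -0.19996253  6.86812526] [-179.25083511    1.22541129  -89.94489774] 25.925
side 641 (((462.4811096191406, -84.82746124267578), (192.30320739746094, 191.84840393066406), 8.426995277404785), [[353.0, -4.0], [381.0, -194.0], [572.0, -166.0], [544.0, 24.0]])
scene 237 (((467.93048095703125, -82.57274627685547), (193.1514129638672, 193.31910705566406), 7.931343078613281), [[359.0, -0.0], [386.0, -192.0], [577.0, -165.0], [550.0, 26.0]])
```

View pics/s17.png

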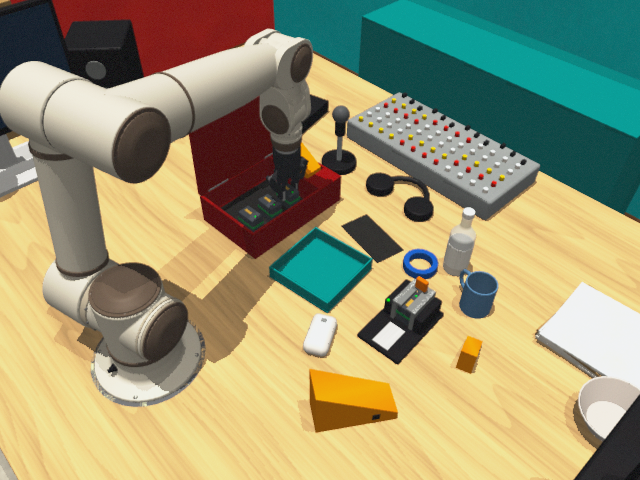

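View pics/sc17.png

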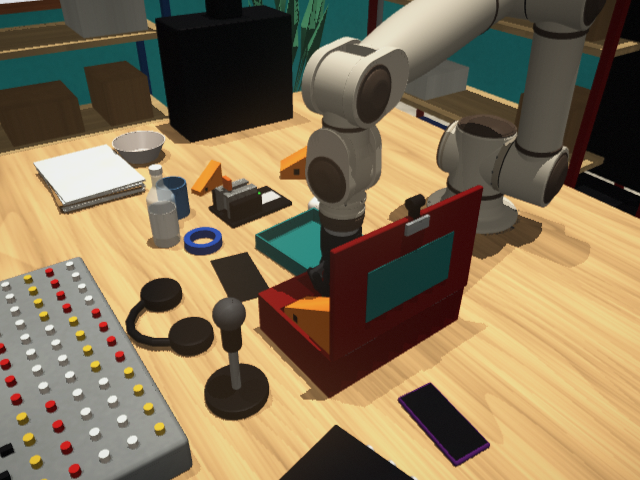

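Call:
drive_tool:
  plan:
    - [0.3,[0,0,0.04],0]
    - [0.3,[0,0,0.05],0]
    - [0.3,[-0.008,-0.035,0.02],1.5]
    - [0.3,[-0.01,-0.05,0],1.6]
    - [0.3,[-0.01,-0.05,0],1.6]
    - [0.3,[-0.01,-0.05,0],1.6]
    - [0.3,[-0.01,-0.05,0],1.6]
    - [0.3,[-0.009,-0.044,-0.02],0]
    - [0.3,[0,0,-0.03],0]
    - [0.3,[0,0,0],0]

```text
time: 27.28
ee_pos: [0.5068, -0.1201, 0.0912]
tcp_rot: [-179.6, 1.3, -82.1]
wrist_force: [-0.2, 0.3, -3.1]
opening: 0.0369
```

```bash
python3 - <<'E'
from h import *
im,d,o=cap('wrist','w18.png'); print(o['ee_pos'],o['opening'],o['wrist_force'],o['tcp_rot'],o['time'])
E
```

```text
[ 0.50677804 -0.12008623  0.09118248] 0.03694767700641214 [-0.15458183  0.26185567 -3.06633642] [-179.60368069    1.25599912  -82.11071719] 27.275
```

View pics/w18.png

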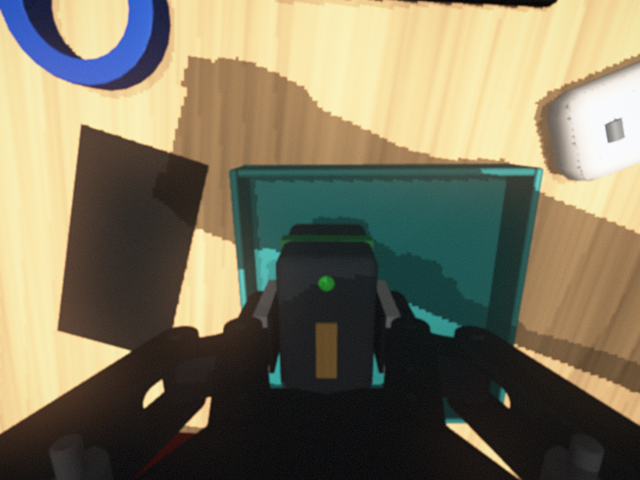

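Call:
drive_tool:
  plan:
    - [0.3,[0.001,0,-0.03],0]
    - [0.3,[0,0,-0.03],0]
    - [0.3,[0,0,-0.01],0]
    - [0.3,[0,0,-0.003],0]
    - [0.58,[0,0,0],0]
    - [0.58,[0,0,0],0]
    - [0.58,[0,0,0],0]

```text
time: 28.2
ee_pos: [0.5097, -0.1201, 0.0207]
tcp_rot: [-179.3, 1.1, -82.0]
wrist_force: [0.2, 0.3, 0.7]
opening: 0.0498
```

```bash
python3 - <<'E'
from h import *
im,d,o=cap('wrist','w19.png'); print(o['ee_pos'],o['opening'],o['wrist_force'],o['tcp_rot'],o['time'])
E
```

```text
[ 0.5097298  -0.12007989  0.0206918 ] 0.049789547234106724 [0.19904575 0.33549356 0.65060742] [-179.33780064    1.14434843  -82.0460143 ] 28.2
```

View pics/w19.png

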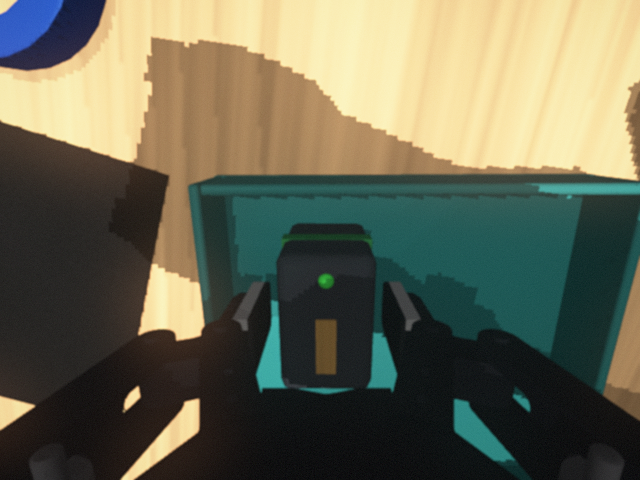

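Call:
drive_tool:
  plan:
    - [0.65,[0,0,0.045],0]
    - [0.65,[0,0,0.05],0]
    - [0.65,[0,0.03,0.015],-1]
    - [0.65,[-0.003,0.05,0],-1.5]
    - [0.65,[-0.003,0.05,0],-1.5]
    - [0.65,[-0.003,0.05,0],-1.5]
    - [0.65,[-0.003,0.05,0],-1.5]
    - [0.65,[-0.002,0.044,0],-1.4]
    - [0.65,[0,0,-0.02],0]
    - [0.65,[0,0,0],0]

```text
time: 29.5
ee_pos: [0.4943, 0.1543, 0.1087]
tcp_rot: [-179.5, 1.1, -90.4]
wrist_force: [-1.2, -1.2, 0.2]
opening: 0.0556
```

```bash
cat >> h.py <<'E'
def packs(fn):
    im,d,o=cap('wrist',fn); print(o['ee_pos'],o['opening'],o['wrist_force'],o['tcp_rot'],o['time'])
    im,w=cloud('wrist'); z=w[...,2]
    k=(z>.066)&(z<.084)&(w[...,0]<.6)&(w[...,0]>.38)&(w[...,1]>.09)&(w[...,1]<.22)
    nn,l,st,ce=cv2.connectedComponentsWithStats(k.astype(np.uint8))
    for i in range(1,nn):
        if st[i,4]>300: print(st[i],rect(w[l==i][:,:2]),np.median(z[l==i]))
E
python3 -c "
from h import *
packs('w20.png')"
```

```text
[0.49431749 0.15427156 0.10872727] 0.05558252928348423 [-1.23062483 -1.15007703  0.24860337] [-179.53663964    1.135855    -90.38959926] 29.5
[ 408  204   69  100 6147] (((426.2168273925781, 150.88233947753906), (37.9085578918457, 59.46257781982422), 3.2436156272888184), [[406.0, 179.0], [409.0, 120.0], [447.0, 122.0], [443.0, 182.0]]) 0.07596589097420081
[ 294  210   66   98 6030] (((494.8160095214844, 153.76068115234375), (59.62295150756836, 38.22870635986328), 89.26616668701172), [[475.0, 124.0], [514.0, 124.0], [514.0, 183.0], [476.0, 184.0]]) 0.0760048282707601
```

View pics/w20.png

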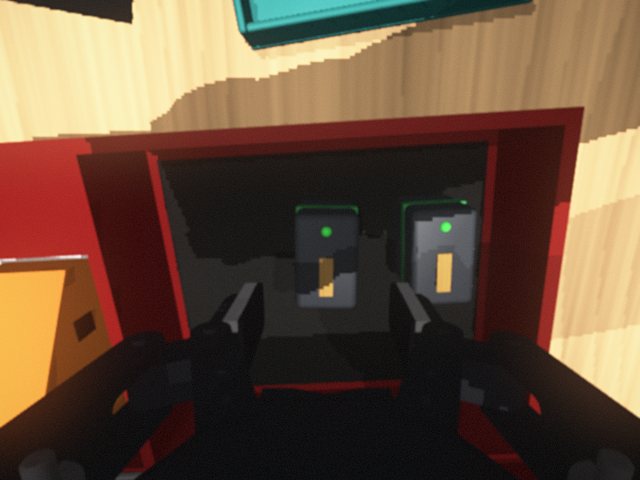

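Call:
drive_tool:
  plan:
    - [0.65,[0.0005,-0.0005,-0.03],0]
    - [0.65,[0,0,-0.03],0]
    - [0.65,[0,0,-0.013],0]
    - [0.65,[0,0,0],0]
    - [0.3,[0,0,0],0]
    - [0.3,[0,0,0],0]
    - [0.3,[0,0,0],0]

```text
time: 30.42
ee_pos: [0.4967, 0.1537, 0.0386]
tcp_rot: [-179.3, 1.2, -90.4]
wrist_force: [-0.5, -1.4, 6.3]
opening: 0.0366
```

```bash
python3 -c "
from h import *
packs('w21.png')"
```

```text
[0.49665447 0.15373279 0.03856767] 0.03661852437256073 [-0.5219291  -1.42361981  6.28906908] [-179.2686679     1.20846748  -90.44766065] 30.425
[  449   238   113   128 10481] (((426.6026306152344, 147.24180603027344), (38.061100006103516, 52.266822814941406), 3.3906850814819336), [[406.0, 172.0], [409.0, 120.0], [447.0, 122.0], [444.0, 174.0]]) 0.07588005288119698
[  239   246   177   142 14604] (((496.2209167480469, 154.00990295410156), (64.43341064453125, 60.127689361572266), 0.015720997005701065), [[464.0, 184.0], [464.0, 124.0], [528.0, 124.0], [528.0, 184.0]]) 0.07606640591746673
```

Call:
drive_tool:
  plan:
    - [0.3,[0,0,0.04],0]
    - [0.3,[0,0,0.05],0]
    - [0.3,[-0.008,-0.035,0.02],1.5]
    - [0.3,[-0.011,-0.05,0],1.75]
    - [0.3,[-0.011,-0.05,0],1.75]
    - [0.3,[-0.011,-0.05,0],1.75]
    - [0.3,[-0.011,-0.05,0],1.75]
    - [0.3,[-0.011,-0.049,-0.02],0]
    - [0.3,[0,0,-0.03],0]
    - [0.3,[0,0,0],0]

```text
time: 31.72
ee_pos: [0.4313, -0.1305, 0.0953]
tcp_rot: [-179.6, 1.3, -82.0]
wrist_force: [-0.1, -0.4, -1.9]
opening: 0.0369
```

```bash
python3 - <<'E'
from h import *
im,d,o=cap('wrist','w22.png'); print(o['ee_pos'],o['opening'],o['wrist_force'],o['tcp_rot'],o['time'])
E
```

```text
[ 0.43130275 -0.13052034  0.09531564] 0.03689543270530623 [-0.05359549 -0.38386681 -1.89715215] [-179.58909203    1.26278477  -82.0227557 ] 31.725
```

View pics/w22.png

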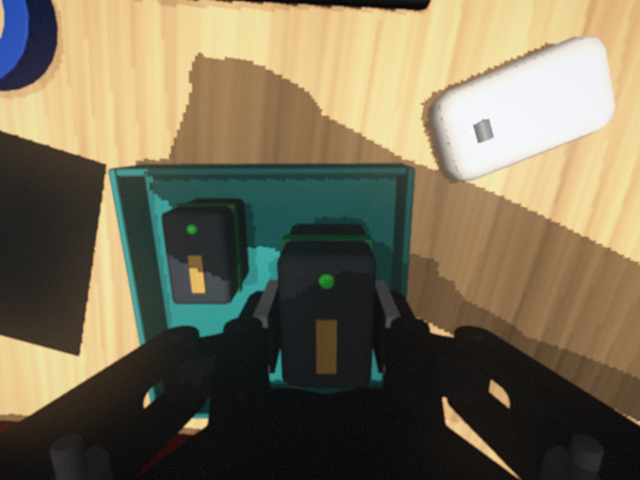

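Call:
drive_tool:
  plan:
    - [0.3,[0.001,0,-0.03],0]
    - [0.3,[0,0,-0.03],0]
    - [0.3,[0,0,-0.01],0]
    - [0.3,[0,0,-0.004],0]
    - [0.58,[0,0,0],0]
    - [0.58,[0,0,0],0]
    - [0.58,[0,0,0],0]

```text
time: 32.65
ee_pos: [0.4342, -0.1306, 0.0236]
tcp_rot: [-179.3, 1.1, -81.9]
wrist_force: [0.3, -0.7, -1.0]
opening: 0.0497
```

Call:
drive_tool:
  plan:
    - [0.65,[0,0,0.045],0]
    - [0.65,[0,0,0.05],0]
    - [0.65,[0,0.03,0.015],-0.5]
    - [0.65,[-0.001,0.05,0],-1]
    - [0.65,[-0.001,0.05,0],-1]
    - [0.65,[-0.001,0.05,0],-1]
    - [0.65,[-0.001,0.05,0],-1]
    - [0.65,[-0.002,0.051,0],-0.5]
    - [0.65,[0,0,-0.02],0]
    - [0.65,[0,0,0],0]

```text
time: 33.9
ee_pos: [0.4269, 0.1508, 0.112]
tcp_rot: [-179.5, 1.1, -86.9]
wrist_force: [-0.5, -0.4, 0.2]
opening: 0.0552
```

```bash
python3 -c "
from h import *
packs('w23.png')
cap('side','s23.png')"
```

```text
[0.42688803 0.15081461 0.11195157] 0.05520542273026084 [-0.46135493 -0.3602883   0.21116236] [-179.52041068    1.14145077  -86.87158539] 33.9
[ 297  211   65   95 5832] (((425.8760681152344, 150.87652587890625), (38.054649353027344, 59.25242233276367), 3.2687528133392334), [[405.0, 179.0], [409.0, 120.0], [447.0, 122.0], [443.0, 182.0]]) 0.07601401802028993
```

View pics/w23.png

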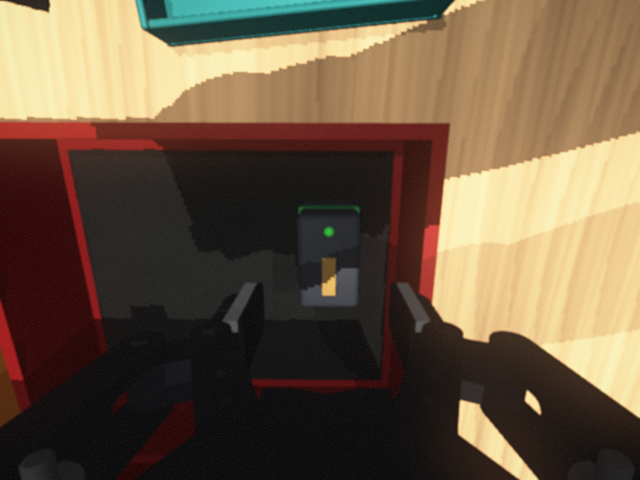

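View pics/s23.png

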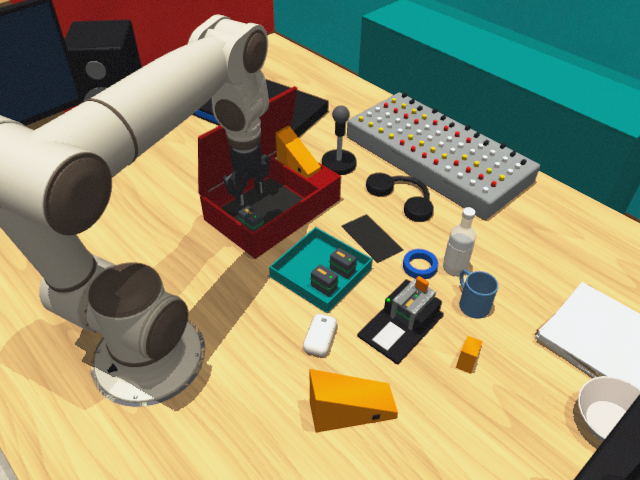

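Call:
drive_tool:
  plan:
    - [0.65,[-0.001,0,-0.03],0]
    - [0.65,[0,0,-0.03],0]
    - [0.65,[0,0,-0.015],0]
    - [0.65,[0,0,0],0]
    - [0.3,[0,0,0],0]
    - [0.3,[0,0,0],0]
    - [0.3,[0,0,0],0]

```text
time: 34.88
ee_pos: [0.4277, 0.1508, 0.0395]
tcp_rot: [-179.3, 1.2, -86.9]
wrist_force: [-0.5, -1.7, 5.9]
opening: 0.0368
```

```bash
python3 - <<'E'
from h import *
o=monitor.get_obs(); print(o['ee_pos'],o['opening'],o['wrist_force'],o['tcp_rot'],o['time'])
im,d,o=cap('scene','sc24.png')
im,w=cloud('scene');H=hsv(im);h,s,v=[H[...,i].astype(int) for i in range(3)];z=w[...,2]
k=(z>.25)&(z<.4)&(w[...,1]>.2)&(w[...,1]<.5)&((h<6)|(h>170))&(s>120); print('hatch top',np.percentile(w[k],[2,50,98],axis=0).round(3).tolist())
E
```

```text
[0.42765228 0.15078441 0.03948743] 0.036770161203381016 [-0.47049888 -1.68220564  5.94721956] [-179.27096778    1.20365696  -86.94908972] 34.875
hatch top [[0.372, 0.252, 0.251], [0.567, 0.267, 0.279], [0.695, 0.278, 0.305]]
```

View pics/sc24.png

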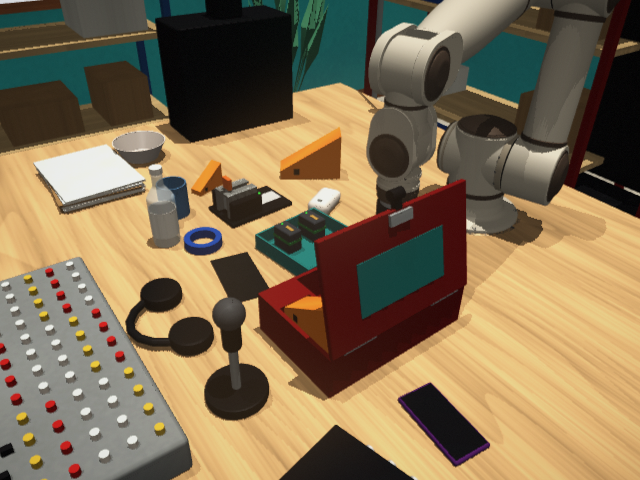

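Call:
drive_tool:
  plan:
    - [0.3,[0,0,0.04],0]
    - [0.3,[0,-0.005,0.05],0]
    - [0.3,[0,-0.033,0.02],1]
    - [0.3,[-0.002,-0.04,0],1]
    - [0.3,[-0.002,-0.04,0],1]
    - [0.3,[-0.002,-0.04,0],1]
    - [0.3,[0,-0.04,-0.02],1]
    - [0.3,[0,0,-0.03],0]
    - [0.3,[0,0,0],0]

```text
time: 36.05
ee_pos: [0.4194, -0.0476, 0.0964]
tcp_rot: [-179.6, 1.2, -82.0]
wrist_force: [-0.4, 0.1, -2.6]
opening: 0.0366
```

```bash
python3 - <<'E'
from h import *
im,d,o=cap('wrist','w25.png'); print(o['ee_pos'],o['opening'],o['wrist_force'],o['tcp_rot'],o['time'])
E
```

```text
[ 0.41943333 -0.04764629  0.09638267] 0.03664989248402994 [-0.41485013  0.10096456 -2.61902272] [-179.59575776    1.22812265  -82.00918974] 36.05
```

View pics/w25.png

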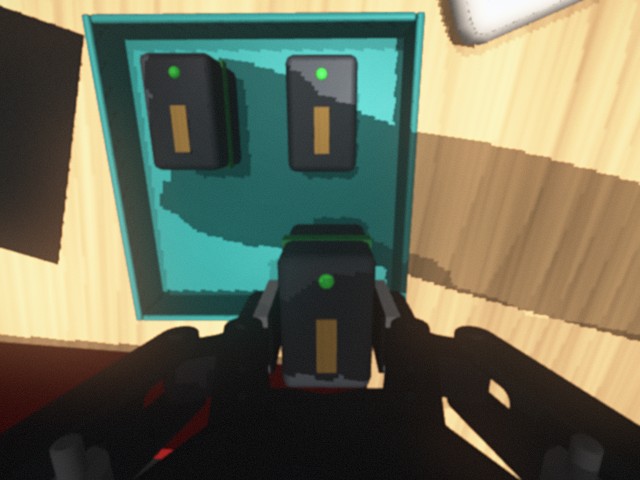

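```bash
python3 - <<'E'
from h import *
im,w=cloud('wrist');H=hsv(im);h,s,v=[H[...,i].astype(int) for i in range(3)];z=w[...,2]
k=(abs(h-88)<10)&(s>90)&(z>.033)&(z<.046); print('rim',k.sum(),rect(w[k][:,:2]))
k=(z>.052)&(z<.068); nn,l,st,ce=cv2.connectedComponentsWithStats(k.astype(np.uint8))
for i in range(1,nn):
    if st[i,4]>300: print(st[i],rect(w[l==i][:,:2]))
E
```

```text
rim 8370 (((466.11456298828125, -84.12964630126953), (188.735595703125, 188.99952697753906), 8.181313514709473), [[359.0, -4.0], [386.0, -191.0], [573.0, -164.0], [546.0, 23.0]])
[ 140   52   83  118 8347] (((509.1407165527344, -120.02462005615234), (38.18059539794922, 60.52927017211914), 7.86085844039917), [[486.0, -93.0], [494.0, -153.0], [532.0, -147.0], [524.0, -87.0]])
[ 286   54   72  117 8075] (((433.93634033203125, -129.7831573486328), (38.09988021850586, 59.6401481628418), 8.02614688873291), [[411.0, -103.0], [419.0, -162.0], [457.0, -157.0], [449.0, -98.0]])
[  0 388  64  23 931] (((612.4234619140625, 81.74392700195312), (44.363563537597656, 3.3268163204193115), 3.814068078994751), [[590.0, 82.0], [590.0, 79.0], [635.0, 82.0], [634.0, 85.0]])
```

Call:
drive_tool:
  plan:
    - [0.3,[0.001,0,-0.03],0]
    - [0.3,[0,0,-0.03],0]
    - [0.3,[0,0,-0.01],0]
    - [0.3,[0,0,-0.003],0]
    - [0.58,[0,0,0],0]
    - [0.58,[0,0,0],0]
    - [0.58,[0,0,0],0]

```text
time: 36.98
ee_pos: [0.4222, -0.0475, 0.0256]
tcp_rot: [-179.3, 1.2, -81.9]
wrist_force: [0.0, 0.1, -0.6]
opening: 0.0496
```

Call:
drive_tool:
  plan:
    - [0.65,[0,0,0.045],0]
    - [0.65,[0,0,0.05],0]
    - [0.7,[0.02,0.03,0.045],0]
    - [0.75,[0.04,0.05,0.02],0]
    - [0.75,[0.05,0.05,0],0]
    - [0.75,[0.05,0.03,0],0]
    - [0.75,[0.04,0,0],0]
    - [0.75,[0.03,0,0],0]
    - [0.75,[0,0,0],0]

```text
time: 38.1
ee_pos: [0.6444, 0.1033, 0.182]
tcp_rot: [-179.5, 1.2, -82.0]
wrist_force: [-1.0, 0.3, -0.1]
opening: 0.064
```

```bash
python3 - <<'E'
from h import *
im,d,o=cap('wrist','w26.png'); print(o['ee_pos'],o['opening'],o['tcp_rot'],o['time'])
im,d,o=cap('side','s26.png')
im,d,o=cap('scene','sc26.png')
for n in ('side','scene'):
    im,w=cloud(n);H=hsv(im);h,s,v=[H[...,i].astype(int) for i in range(3)];z=w[...,2]
    k=(abs(h-15)<8)&(s>170)&(z>.1)&(z<.2)&(w[...,0]>.6)&(w[...,0]<.72)&(w[...,1]>.1); print(n,k.sum(),rect(w[k][:,:2]),np.percentile(z[k],[2,98]))
    k=(z>.14)&(z<.32)&(w[...,1]>.2)&(w[...,1]<.5)&((h<6)|(h>170))&(s>120)
    q=w[k]; a=np.polyfit(q[:,2],q[:,1]-.0506*(q[:,0]-.5275),1); print('hatch angle',np.pi/2+np.arctan(a[0]), k.sum())
    k=(z>.052)&(z<.068)&(w[...,0]>.36)&(w[...,0]<.57)&(w[...,1]<.02)&(w[...,1]>-.19);nn,l,st,ce=cv2.connectedComponentsWithStats(k.astype(np.uint8))
    for i in range(1,nn):
        if st[i,4]>60: print(st[i],rect(w[l==i][:,:2]))
E
```

```text
[0.6443686  0.1033439  0.18196738] 0.06396957710469764 [-179.50652754    1.1726763   -81.95983048] 38.1
side 1049 (((653.7540283203125, 224.43006896972656), (60.49190139770508, 146.64283752441406), 1.742261528968811), [[621.0, 297.0], [626.0, 150.0], [686.0, 152.0], [682.0, 299.0]]) [0.10139648 0.17387865]
hatch angle 1.368620148148763 4221
[285 249  27  20 295] (((419.29534912109375, -47.05349349975586), (40.57863235473633, 62.68931198120117), 7.070637226104736), [[395.0, -18.0], [403.0, -81.0], [443.0, -76.0], [436.0, -13.0]])
[330 248  27  20 293] (((506.4844665527344, -120.73698425292969), (43.35411071777344, 63.48078918457031), 11.06860065460205), [[479.0, -94.0], [491.0, -156.0], [534.0, -148.0], [522.0, -85.0]])
[311 264  27  21 314] (((431.9713134765625, -128.86053466796875), (40.607723236083984, 62.73247146606445), 8.14346694946289), [[407.0, -101.0], [416.0, -163.0], [457.0, -157.0], [448.0, -95.0]])
scene 959 (((664.6368408203125, 231.77822875976562), (145.42196655273438, 55.634361267089844), 86.07345581054688), [[632.0, 161.0], [687.0, 157.0], [697.0, 302.0], [642.0, 306.0]]) [0.10076079 0.15970194]
hatch angle 1.3531922361238853 8884
[310 211  15  17 154] (((435.05029296875, -119.75326538085938), (38.53251266479492, 51.46514892578125), 8.660114288330078), [[412.0, -97.0], [420.0, -148.0], [458.0, -142.0], [450.0, -91.0]])
[277 221  24  18 251] (((510.8203125, -116.45648193359375), (42.876792907714844, 62.72553634643555), 13.415127754211426), [[483.0, -91.0], [497.0, -152.0], [539.0, -142.0], [524.0, -81.0]])
[322 224  20  11 128] (((425.91326904296875, -55.19347381591797), (39.398277282714844, 32.58933639526367), 3.152013063430786), [[405.0, -40.0], [407.0, -73.0], [446.0, -70.0], [445.0, -38.0]])
```

View pics/s26.png

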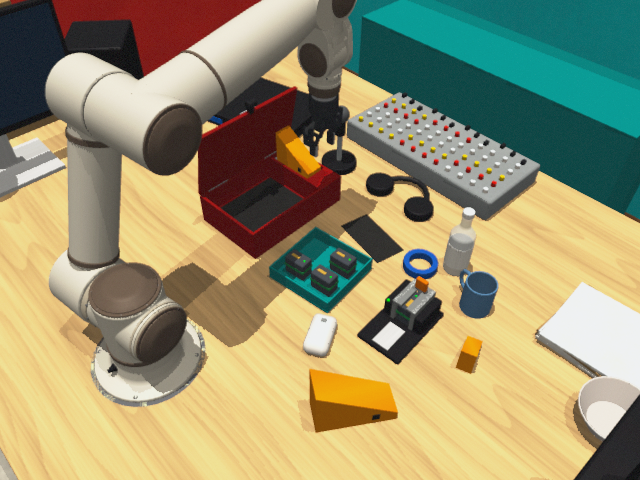

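View pics/w26.png

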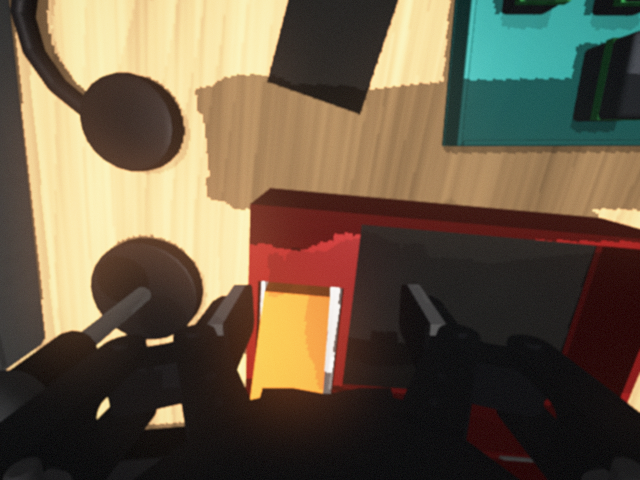

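```bash
python3 - <<'E'
import cv2,numpy as np
a=cv2.imread('pics/sc24.png');b=cv2.imread('pics/sc26.png')
cv2.imwrite('pics/cmp.png',np.hstack([cv2.resize(x[170:310,310:480],None,fx=2.3,fy=2.3) for x in(a,b)]))
d=cv2.absdiff(a,b)[170:340,320:470].sum(2);print((d>60).sum())
E
```

```text
2018
```

View pics/cmp.png

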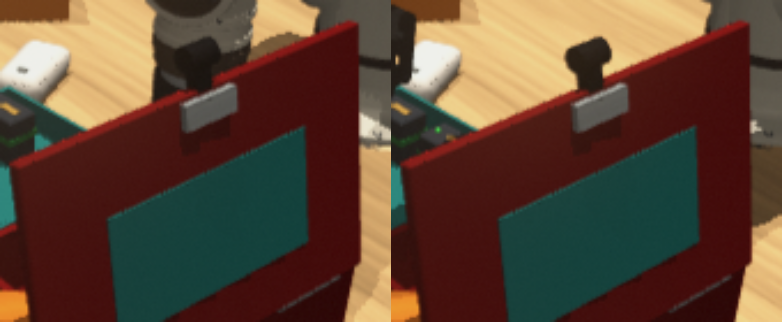

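```bash
python3 - <<'E'
from h import *
im,w=cloud('wrist');H=hsv(im);h,s,v=[H[...,i].astype(int) for i in range(3)];z=w[...,2]
k=(abs(h-17)<10)&(s>130)&(z>.09)&(z<.2)&(w[...,0]>.6)&(w[...,0]<.72)
print(k.sum(),rect(w[k][:,:2]),np.percentile(z[k],[1,99]))
for zz in(.105,.115,.125,.135):
    q=w[k&(abs(z-zz)<.004)]; 
    if len(q)>10: print(zz,np.percentile(q,[2,50,98],axis=0).round(4).tolist())
E
```

```text
6702 (((667.0111083984375, 174.9548797607422), (65.43621063232422, 163.4436492919922), 2.929670810699463), [[630.0, 255.0], [639.0, 92.0], [704.0, 95.0], [696.0, 258.0]]) [0.09157353 0.13203572]
0.105 [[0.6365, 0.1616, 0.1012], [0.6609, 0.1691, 0.1049], [0.6852, 0.1762, 0.1088]]
0.115 [[0.6356, 0.178, 0.1112], [0.6602, 0.1854, 0.115], [0.6847, 0.1927, 0.1188]]
0.125 [[0.6342, 0.1942, 0.1212], [0.6591, 0.2018, 0.1251], [0.6838, 0.2092, 0.1288]]
0.135 [[0.6683, 0.2098, 0.131], [0.6808, 0.2151, 0.1326], [0.684, 0.2183, 0.1345]]
```

Call:
drive_tool:
  plan:
    - [0.75,[-0.01,0.02,0.025],-1.7]
    - [0.75,[-0.015,0.04,0.025],-1.7]
    - [0.75,[-0.014,0.04,0],-1.7]
    - [0.75,[0,0.025,0],0]
    - [0.75,[0,0,0],0]

```text
time: 38.88
ee_pos: [0.6036, 0.2297, 0.2335]
tcp_rot: [-179.4, 1.2, -86.9]
wrist_force: [-0.3, -0.5, -0.2]
opening: 0.0644
```

```bash
python3 - <<'E'
from h import *
im,d,o=cap('scene','sc27.png'); print(o['ee_pos'],o['opening'],o['wrist_force'],o['tcp_rot'],o['time'])
E
```

```text
[0.60361872 0.22965917 0.23347008] 0.06443669388278706 [-0.34463993 -0.51584437 -0.21831108] [-179.40810762    1.17658529  -86.89293945] 38.875
```

View pics/sc27.png

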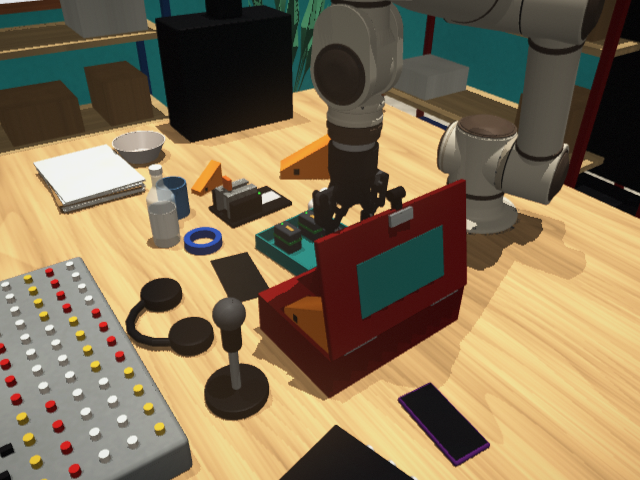

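Call:
drive_tool:
  plan:
    - [0.75,[0.03,0,0],0]
    - [0.75,[0.002,0.008,0],0]
    - [0.75,[0,0.008,0],0]
    - [0.75,[0,0.008,0],0]
    - [0.75,[0,0.008,0],0]
    - [0.75,[0,0.008,0],0]

```text
time: 39.67
ee_pos: [0.6358, 0.2669, 0.2345]
tcp_rot: [-179.4, 1.0, -87.1]
wrist_force: [-0.6, -9.2, 4.2]
opening: 0.0641
```

```bash
python3 - <<'E'
from h import *
im,d,o=cap('scene','sc28.png'); print(o['ee_pos'],o['opening'],o['wrist_force'],o['tcp_rot'],o['time'])
E
```

```text
[0.63583195 0.26693525 0.23450392] 0.06409279535445431 [-0.62646166 -9.18515201  4.20740121] [-179.36070253    1.04809733  -87.10044711] 39.675
```

View pics/sc28.png

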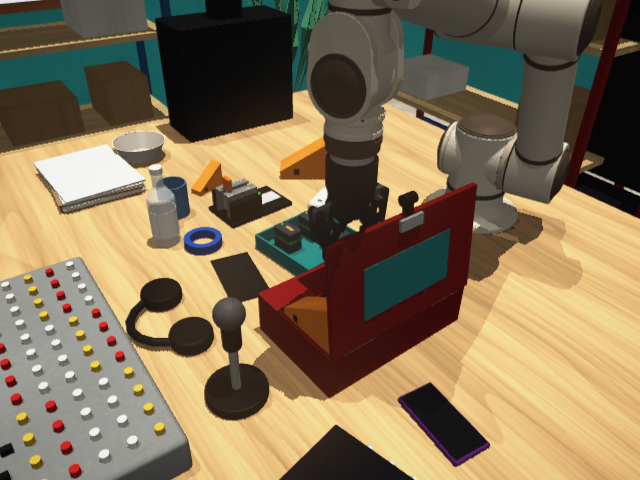

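Pushing works at ~10 N; continue.

Call:
drive_tool:
  plan:
    - [0.75,[0,0.008,0],0]
    - [0.75,[0,0.008,0],0]
    - [0.75,[0,0.008,0],0]
    - [0.75,[0,0.008,0],0]
    - [0.75,[0,0.008,0],0]
    - [0.75,[0,0.008,0],0]
    - [0.75,[0,0.008,0],0]
    - [0.75,[0,0.008,0],0]
    - [0.75,[0,0.005,0],0]
    - [0.75,[0,0,0],0]

```text
time: 40.98
ee_pos: [0.6357, 0.3369, 0.2329]
tcp_rot: [-179.5, 1.1, -87.1]
wrist_force: [-0.3, -2.2, -1.1]
opening: 0.0641
```

```bash
python3 - <<'E'
from h import *
im,d,o=cap('scene','sc29.png'); print(o['ee_pos'],o['opening'],o['wrist_force'],o['tcp_rot'],o['time'])
for n in ('scene',):
    im,w=cloud(n);H=hsv(im);h,s,v=[H[...,i].astype(int) for i in range(3)];z=w[...,2]
    k=(z>.14)&(z<.32)&(w[...,1]>.2)&(w[...,1]<.5)&((h<6)|(h>170))&(s>120)
    q=w[k]; a=np.polyfit(q[:,2],q[:,1]-.0506*(q[:,0]-.5275),1); print('hatch angle',np.pi/2+np.arctan(a[0]), k.sum())
E
```

```text
[0.63570614 0.33686018 0.23291283] 0.0641207310693453 [-0.2587668  -2.16361075 -1.06843445] [-179.48125095    1.09937139  -87.05638241] 40.975
hatch angle 1.8285771705768783 5418
```

View pics/sc29.png

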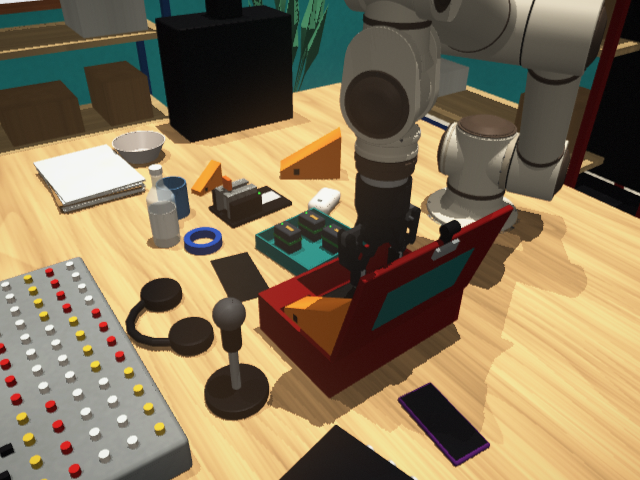

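Call:
drive_tool:
  plan:
    - [0.8,[0.007,-0.04,0],0]
    - [0.8,[0.008,-0.04,0],0]
    - [0.8,[0.007,-0.0286,0],0]
    - [0.8,[0,0,-0.03],0]
    - [0.8,[0,0,-0.03],0]
    - [0.8,[0,0,-0.02],0]
    - [0.8,[0,0,0],0]
  grip_force: 80

```text
time: 41.9
ee_pos: [0.6572, 0.2288, 0.1522]
tcp_rot: [-179.5, 1.2, -87.0]
wrist_force: [-0.0, 0.0, 0.5]
opening: 0.0683
```

```bash
python3 - <<'E'
from h import *
im,d,o=cap('wrist','w30.png'); print(o['ee_pos'],o['opening'],o['tcp_rot'],o['time'])
im,w=cloud('wrist');H=hsv(im);h,s,v=[H[...,i].astype(int) for i in range(3)];z=w[...,2]
k=(abs(h-17)<10)&(s>130)&(z>.09)&(z<.2)&(w[...,0]>.6)&(w[...,0]<.72)
for zz in(.105,.115,.125,.135):
    q=w[k&(abs(z-zz)<.004)]; 
    if len(q)>10: print(zz,np.percentile(q,[2,50,98],axis=0).round(4).tolist())
E
```

```text
[0.65715522 0.22880161 0.15223347] 0.06828523642020572 [-179.54497801    1.16958902  -87.03553564] 41.9
0.105 [[0.636, 0.1621, 0.1012], [0.6613, 0.1694, 0.1051], [0.6864, 0.1777, 0.1088]]
0.115 [[0.6352, 0.1783, 0.1112], [0.6602, 0.1855, 0.115], [0.6855, 0.1936, 0.1189]]
0.125 [[0.6343, 0.1944, 0.1212], [0.6593, 0.2018, 0.125], [0.6846, 0.2095, 0.1289]]
0.135 [[0.6339, 0.2106, 0.1311], [0.6583, 0.2179, 0.1351], [0.6831, 0.2249, 0.1389]]
```

View pics/w30.png

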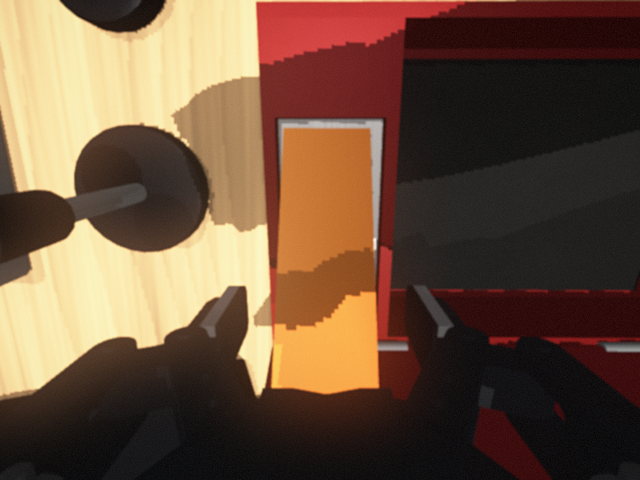

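Call:
drive_tool:
  plan:
    - [0.8,[0.0005,0,-0.03],0]
    - [0.8,[0,0,-0.03],0]
    - [0.8,[0,0,-0.008],0]
    - [0.8,[0,0,0],0]
    - [0.4,[0,0,0],0]
    - [0.4,[0,0,0],0]
    - [0.4,[0,0,0],0]

```text
time: 42.82
ee_pos: [0.6594, 0.2291, 0.0879]
tcp_rot: [-179.2, 1.2, -87.0]
wrist_force: [-0.8, -0.8, 6.5]
opening: 0.0509
```

Call:
drive_tool:
  plan:
    - [0.4,[0,0,0.03],0]
    - [0.4,[0,0,0.04],0]
    - [0.4,[0,-0.005,0.03],0]

```text
time: 43.2
ee_pos: [0.6588, 0.224, 0.1875]
tcp_rot: [-179.3, 1.2, -87.0]
wrist_force: [0.7, -0.6, -3.7]
opening: 0.0515
```

```bash
python3 - <<'E'
from h import *
im,d,o=cap('side','s31.png'); print(o['ee_pos'],o['opening'],o['wrist_force'],o['tcp_rot'],o['time'])
im,w=cloud('side');H=hsv(im);v=H[...,2];z=w[...,2]
m=(v<75)&(z<.006)&(z>-.006)&(w[...,0]>.55)&(w[...,0]<.75)&(w[...,1]>-.2)&(w[...,1]<.03)
nn,l,st,ce=cv2.connectedComponentsWithStats(m.astype(np.uint8)); i=1+st[1:,4].argmax(); print('mat',st[i],rect(w[l==i][:,:2]))
cap('scene')
im,w=cloud('scene');H=hsv(im);v=H[...,2];z=w[...,2]
m=(v<75)&(z<.006)&(z>-.006)&(w[...,0]>.55)&(w[...,0]<.75)&(w[...,1]>-.2)&(w[...,1]<.03)
nn,l,st,ce=cv2.connectedComponentsWithStats(m.astype(np.uint8)); i=1+st[1:,4].argmax(); print('mat',st[i],rect(w[l==i][:,:2]))
E
```

```text
[0.65875823 0.22403126 0.18747396] 0.05146972352475815 [ 0.65067591 -0.55855614 -3.67681361] [-179.34732654    1.19907354  -87.01931701] 43.2
mat [ 342  215   60   48 1283] (((655.3923950195312, -85.00809478759766), (169.49252319335938, 90.45113372802734), 79.51251220703125), [[595.0, -160.0], [684.0, -177.0], [715.0, -10.0], [626.0, 7.0]])
mat [ 211  253   58   49 1697] (((658.011474609375, -83.85752868652344), (175.44290161132812, 88.43547058105469), 80.0695571899414), [[599.0, -163.0], [686.0, -178.0], [717.0, -5.0], [630.0, 10.0]])
```

View pics/s31.png

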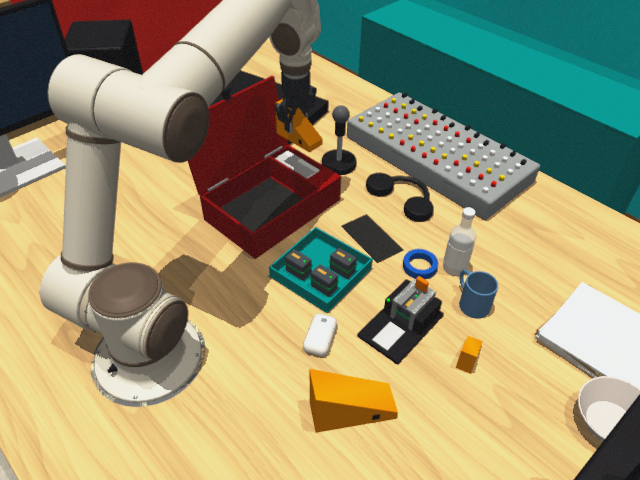

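Call:
drive_tool:
  plan:
    - [0.4,[0,-0.045,0],-2.2]
    - [0.4,[0,-0.05,0],-2.2]
    - [0.4,[0,-0.05,0],-2.2]
    - [0.4,[0,-0.05,0],-2.2]
    - [0.4,[0,-0.05,-0.02],-2.2]
    - [0.4,[0,-0.053,-0.03],-2.2]
    - [0.4,[0,0,-0.04],0]
    - [0.4,[0,0,-0.03],0]
    - [0.4,[0,0,0],0]

```text
time: 44.42
ee_pos: [0.6562, -0.074, 0.0611]
tcp_rot: [-179.8, 1.2, -100.3]
wrist_force: [-0.2, -0.9, -4.3]
opening: 0.0513
```

```bash
python3 - <<'E'
from h import *
im,d,o=cap('wrist','w32.png'); print(o['ee_pos'],o['opening'],o['wrist_force'],o['tcp_rot'],o['time'])
E
```

```text
[ 0.65624768 -0.07404955  0.06111149] 0.051333576464117806 [-0.22361999 -0.88561973 -4.27270703] [-179.80356995    1.15719117 -100.2718463 ] 44.425
```

View pics/w32.png

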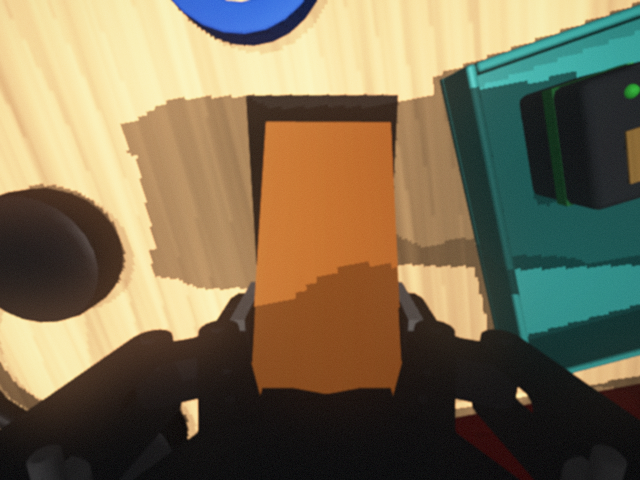

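Call:
drive_tool:
  plan:
    - [0.4,[0.001,0,-0.025],0]
    - [0.4,[0,0,-0.015],0]
    - [0.4,[0,0,-0.006],0]
    - [0.4,[0,0,-0.001],0]
    - [0.4,[0,0,0],0]

```text
time: 45.1
ee_pos: [0.6601, -0.0743, 0.0193]
tcp_rot: [-179.4, 1.2, -100.2]
wrist_force: [-0.5, -0.3, -3.7]
opening: 0.0513
```

```bash
python3 - <<'E'
from h import *
o=monitor.get_obs(); print(o['ee_pos'],o['opening'],o['wrist_force'],o['tcp_rot'],o['time'])
E
```

```text
[ 0.66009113 -0.07428663  0.01929634] 0.05133219802591989 [-0.52341684 -0.25397744 -3.66865956] [-179.35011218    1.17953421 -100.24155876] 45.1
```

Call:
drive_tool:
  plan:
    - [0.4,[0,0,-0.005],0]
    - [0.4,[0,0,0],0]
    - [0.78,[0,0,0],0]
    - [0.78,[0,0,0],0]
    - [0.78,[0,0,0],0]

```text
time: 45.72
ee_pos: [0.66, -0.0743, 0.0139]
tcp_rot: [-179.4, 1.2, -100.2]
wrist_force: [-0.2, 1.0, 0.2]
opening: 0.0669
```

Call:
drive_tool:
  plan:
    - [0.78,[0,0,0.03],0]
    - [0.78,[0,0,0.05],0]
    - [0.78,[0,0,0.05],0]
    - [0.78,[-0.01,-0.02,0.04],0]
    - [0.78,[-0.01,-0.02,0.03],0]
    - [0.78,[-0.02,-0.03,0],0]
    - [0.78,[0,0,0],0]

```text
time: 46.6
ee_pos: [0.619, -0.146, 0.2145]
tcp_rot: [-179.3, 1.2, -100.4]
wrist_force: [-0.4, 1.1, 0.7]
opening: 0.0668
```

```bash
python3 - <<'E'
from h import *
im,d,o=cap('wrist','w33.png'); print(o['ee_pos'],o['opening'],o['wrist_force'],o['tcp_rot'],o['time'])
cap('side','s33.png')
E
```

```text
[ 0.61897812 -0.14599299  0.21449792] 0.06675878040472749 [-0.41248509  1.11574006  0.71716127] [-179.33077133    1.15336056 -100.38075213] 46.6
```

View pics/w33.png

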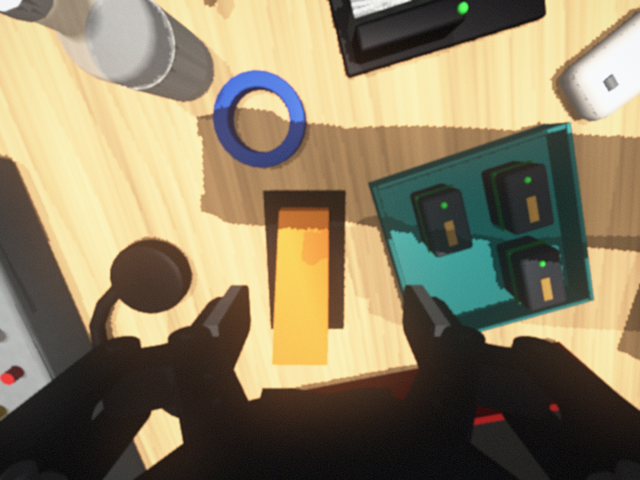

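View pics/s33.png

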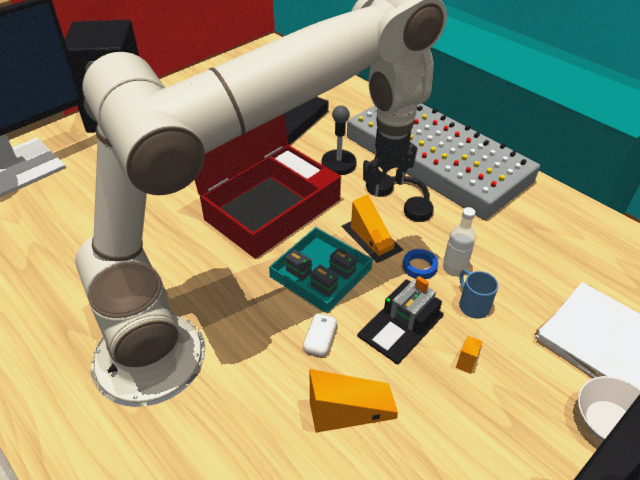

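```bash
python3 - <<'E'
from h import *
im,w=cloud('side');H=hsv(im);h,s,v=[H[...,i].astype(int) for i in range(3)];z=w[...,2]
k=(abs(h-12)<8)&(s>170)&(z>.07)&(z<.125)&(w[...,1]<-.2)&(w[...,0]>.45); print('tab',k.sum(),np.nanpercentile(w[k],[5,50,95],axis=0).round(4).tolist())
k=(v<70)&(z>.004)&(z<.02)&(w[...,1]<-.2)&(w[...,1]>-.45)&(w[...,0]>.35)&(w[...,0]<.7)
nn,l,st,ce=cv2.connectedComponentsWithStats(k.astype(np.uint8));i=1+st[1:,4].argmax();print('base',st[i],rect(w[l==i][:,:2]))
k=(z>.068)&(z<.084)&(w[...,1]<-.2)&(w[...,1]>-.45)&(w[...,0]>.35)&(w[...,0]<.65)
nn,l,st,ce=cv2.connectedComponentsWithStats(k.astype(np.uint8));i=1+st[1:,4].argmax();print('roof',st[i],rect(w[l==i][:,:2]))
E
```

```text
tab 137 [[0.5463, -0.3449, 0.0845], [0.5499, -0.3326, 0.1022], [0.5563, -0.3198, 0.1135]]
base [ 358  309   85   55 1418] (((484.2381896972656, -338.54742431640625), (186.74807739257812, 118.98815155029297), 5.3103346824646), [[386.0, -288.0], [397.0, -406.0], [583.0, -389.0], [572.0, -271.0]])
roof [393 279  43  37 694] (((528.87939453125, -332.87725830078125), (91.52837371826172, 64.3349838256836), 5.774624347686768), [[480.0, -305.0], [487.0, -369.0], [578.0, -360.0], [571.0, -296.0]])
```

```bash
python3 - <<'E'
from h import *
im,w=cloud('side')
for nm,(u0,u1,v0,v1) in dict(bottle=(445,476,205,275),mug=(462,496,268,315),tape=(402,440,248,280),mouse=(302,338,314,356)).items():
    q=w[v0:v1,u0:u1].reshape(-1,3); q=q[q[:,2]>.012]; print(nm,np.nanpercentile(q,[5,50,95],axis=0).round(3).tolist())
E
```

```text
bottle [[0.7, -0.34, 0.023], [0.716, -0.318, 0.104], [0.743, -0.288, 0.198]]
mug [[0.629, -0.458, 0.02], [0.659, -0.42, 0.059], [0.702, -0.375, 0.089]]
tape [[0.576, -0.291, 0.014], [0.662, -0.251, 0.023], [0.704, -0.207, 0.056]]
mouse [[0.273, -0.273, 0.019], [0.313, -0.24, 0.032], [0.36, -0.204, 0.037]]
```

Call:
drive_tool:
  plan:
    - [0.6,[-0.015,-0.02,0.02],-10.6]
    - [0.6,[-0.015,-0.025,0.015],-10.6]
    - [0.5,[-0.015,-0.025,0],-10.6]
    - [0.4,[-0.015,-0.025,0],-10.6]
    - [0.3,[-0.01,-0.025,0],-10.6]
    - [0.2,[-0.01,-0.03,0],-10.6]
    - [0.0,[0,-0.03,0],-10.5]
    - [0.0,[0,0,0],0]
    - [0.0,[0,0,0],0]

```text
time: 47.82
ee_pos: [0.5401, -0.3233, 0.2481]
tcp_rot: [-179.5, 1.2, -174.2]
wrist_force: [-0.1, -0.4, -0.2]
opening: -0.0
```

```bash
python3 - <<'E'
from h import *
im,d,o=cap('wrist','w34.png'); print(o['ee_pos'],o['opening'],o['wrist_force'],o['tcp_rot'],o['time'],o['q'].round(1))
im,w=cloud('wrist');H=hsv(im);h,s,v=[H[...,i].astype(int) for i in range(3)];z=w[...,2]
k=(abs(h-12)<9)&(s>150)&(z>.07)&(z<.125)&(w[...,1]<-.2)&(w[...,0]>.45); print('tab',k.sum(),np.nanpercentile(w[k],[3,50,97],axis=0).round(4).tolist()); 
k2=k&(z>.106); print(rect(w[k2][:,:2]) if k2.sum()>10 else 0)
k=(v<70)&(z>.004)&(z<.02)&(w[...,1]<-.2)&(w[...,1]>-.45)&(w[...,0]>.35)&(w[...,0]<.7)
nn,l,st,ce=cv2.connectedComponentsWithStats(k.astype(np.uint8));i=1+st[1:,4].argmax();print('base',st[i],rect(w[l==i][:,:2]))
k=(z>.068)&(z<.084)&(w[...,1]<-.2)&(w[...,1]>-.45)&(w[...,0]>.35)&(w[...,0]<.65)
nn,l,st,ce=cv2.connectedComponentsWithStats(k.astype(np.uint8));i=1+st[1:,4].argmax();print('roof',st[i],rect(w[l==i][:,:2]))
E
```

```text
[ 0.54008794 -0.32334522  0.2480529 ] -1.4389097963132964e-06 [-0.08622095 -0.3811634  -0.17330944] [-179.4542512     1.15486661 -174.16947701] 47.825 [-31.   16.   26.4  99.2   0.3 -36.9]
tab 557 [[0.548, -0.3447, 0.0908], [0.5519, -0.3317, 0.1103], [0.5601, -0.3187, 0.1122]]
(((554.58544921875, -331.7292175292969), (11.913963317871094, 28.04326629638672), 6.584452152252197), [[547.0, -318.0], [550.0, -346.0], [562.0, -345.0], [559.0, -317.0]])
base [ 266   65  112  100 5680] (((446.9510803222656, -340.934326171875), (101.47533416748047, 118.45585632324219), 5.5549092292785645), [[391.0, -287.0], [402.0, -405.0], [503.0, -395.0], [492.0, -277.0]])
roof [ 287  156   66   90 4099] (((530.1558227539062, -333.873291015625), (88.39787292480469, 62.135318756103516), 5.314877986907959), [[483.0, -307.0], [489.0, -369.0], [577.0, -361.0], [571.0, -299.0]])
```

View pics/w34.png

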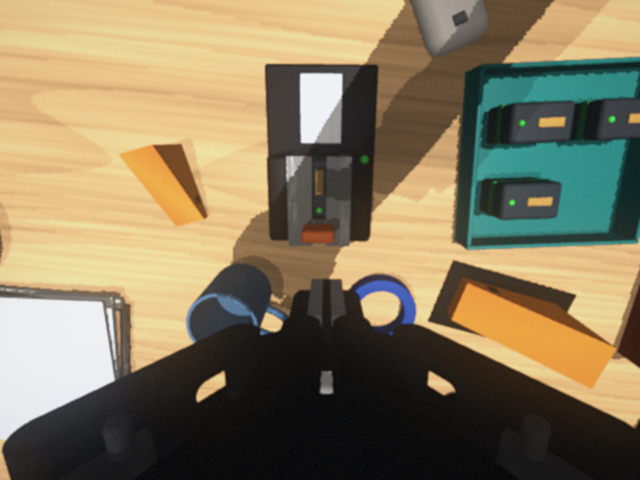

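Call:
drive_tool:
  plan:
    - [0,[0.02,-0.003,-0.03],0]
    - [0,[0.0215,-0.003,-0.04],0]
    - [0,[0,0,-0.04],0]
    - [0,[0,0,0],0]

```text
time: 48.38
ee_pos: [0.58, -0.3282, 0.135]
tcp_rot: [-179.6, 0.9, -174.2]
wrist_force: [-0.4, 0.2, 1.1]
opening: -0.0001
```

```bash
python3 - <<'E'
from h import *
im,d,o=cap('wrist','w35.png'); print(o['ee_pos'],o['opening'],o['wrist_force'],o['tcp_rot'],o['time'])
im,w=cloud('wrist'); z=np.load('wrist.npz')
Rt=R.from_euler('xyz',z['rot'],degrees=True).as_matrix(); t=(w-z['pos'])@Rt
k=(t[...,2]<.04)&(abs(t[...,0])<.025)&(abs(t[...,1])<.04); print('tip',np.sort(t[k][:,2])[-60::10])
import time
for i in range(2000):
    im,d=eyes.camera('scene')
    if i%150==0:
        t=monitor.get_obs()['time']; np.savez('scene.npz',im=im,d=d); _,w=cloud('scene'); H=hsv(im);h,s,v=[H[...,j].astype(int) for j in range(3)]
        k=(w[...,2]>.105)&(w[...,2]<.32)&(w[...,1]>.04)&(w[...,1]<.5)&((h<6)|(h>170))&(s>120)&(w[...,0]>.35)&(w[...,0]<.72)
        if k.sum()<60: print('shut?',t,k.sum()); break
        zz=np.percentile(w[k][:,2],98); print(round(t,1),k.sum(),'topz',zz.round(3))
    if monitor.get_obs()['time']>105: break
o=monitor.get_obs(); print(o['time'])
cv2.imwrite('pics/sc36.png',im[:,:,::-1])
E
```

```text
Still running in the background as job /tmp/bash_jobs.1000/a1ba89208403 (pid 2577). You'll get a notice when it ends.
```

View pics/w35.png

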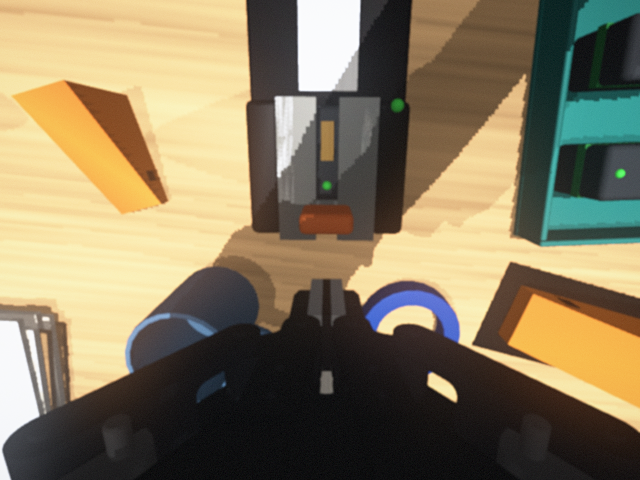

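```bash
sleep 5; cat /tmp/bash_jobs.1000/a1ba89208403/stdout /tmp/bash_jobs.1000/a1ba89208403/stderr; ls /tmp/bash_jobs.1000/a1ba89208403
```

```text
pid
stderr
stdout
waiter
```

```bash
kill -- -$(cat /tmp/bash_jobs.1000/a1ba89208403/pid); sleep 1; timeout 100 python3 - <<'E'
from h import *
o=monitor.get_obs(); print(o['time'],o['ee_pos'])
E
```

```text
69.025 [ 0.58115877 -0.33024987  0.13842635]
```

```bash
timeout 560 python3 -u - <<'E'
from h import *
for i in range(320):
    im,d=eyes.camera('scene')
    if i%60==0:
        t=monitor.get_obs()['time']; np.savez('scene.npz',im=im,d=d); _,w=cloud('scene'); H=hsv(im);h,s,v=[H[...,j].astype(int) for j in range(3)]
        k=(w[...,2]>.06)&(w[...,2]<.32)&(w[...,1]>.04)&(w[...,1]<.5)&((h<6)|(h>170))&(s>120)&(w[...,0]>.35)&(w[...,0]<.72)
        zz=np.percentile(w[k][:,2],98); print(round(t,1),k.sum(),'topz',zz.round(4))
        cv2.imwrite('pics/sc36.png',im[:,:,::-1])
        if zz<.1075: break
E
```

```text
69.1 16466 topz 0.2495
72.1 15908 topz 0.2229
75.1 15102 topz 0.1915
78.1 13926 topz 0.1568
81.1 12469 topz 0.1205
84.1 11636 topz 0.106
```

View pics/sc36.png

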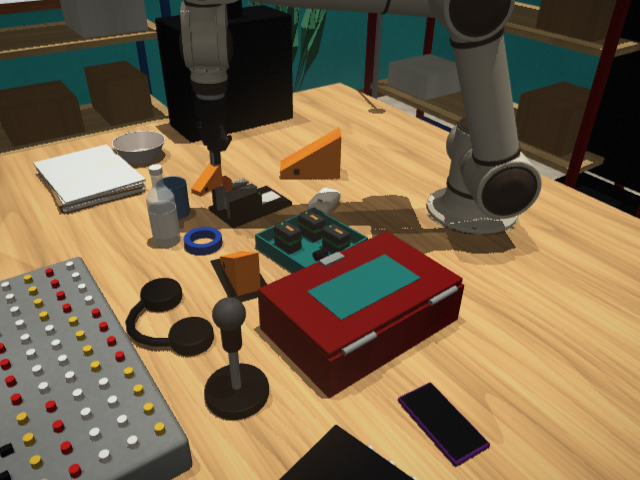

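Call:
drive_tool:
  plan:
    - [0,[0,0,-0.03],0]
    - [0,[0,0,-0.027],0]
    - [0,[0,0,0],0]
    - [0,[-0.008,-0.001,0],0]
    - [0,[-0.008,-0.001,0],0]
    - [0,[0,0,0],0]

```text
time: 84.82
ee_pos: [0.5651, -0.3326, 0.0828]
tcp_rot: [-179.4, 1.3, -174.4]
wrist_force: [2.1, 0.4, 0.1]
opening: 0.0002
```

```bash
python3 - <<'E'
from h import *
im,d,o=cap('wrist','w37.png'); print(o['ee_pos'],o['opening'],o['wrist_force'],o['tcp_rot'],o['time'])
E
```

```text
[ 0.56508816 -0.3325612   0.08284931] 0.00018502674896647445 [2.07671213 0.42694607 0.13409376] [-179.35885598    1.26988675 -174.36413206] 84.825
```

View pics/w37.png

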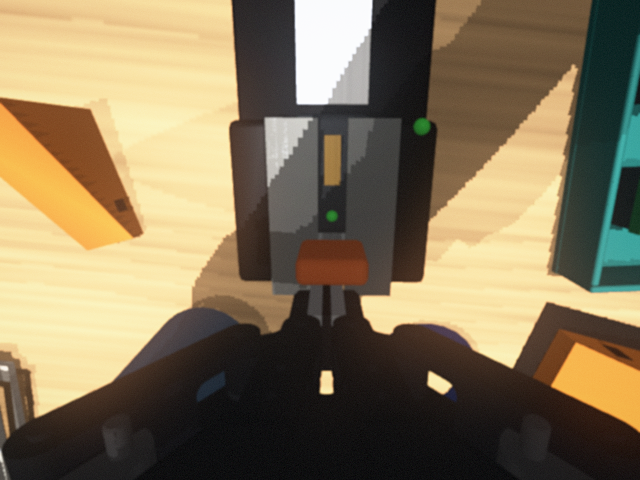

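Call:
drive_tool:
  plan:
    - [0,[-0.008,-0.0008,0],0]
    - [0,[-0.008,-0.0008,0],0]
    - [0,[-0.008,-0.0008,0],0]
    - [0,[-0.008,-0.0008,0],0]
    - [0,[-0.008,-0.0008,0],0]
    - [0,[-0.008,-0.0008,0],0]
    - [0,[-0.008,-0.0008,0],0]
    - [0,[-0.007,-0.0007,0],0]
    - [0,[0,0,0],0]

```text
time: 86.0
ee_pos: [0.503, -0.3385, 0.0826]
tcp_rot: [-179.4, 1.3, -174.3]
wrist_force: [4.3, 2.0, 2.6]
opening: 0.0002
```

```bash
python3 - <<'E'
from h import *
im,d,o=cap('wrist','w38.png'); print(o['ee_pos'],o['opening'],o['wrist_force'],o['tcp_rot'],o['time'])
E
```

```text
[ 0.50301525 -0.33847717  0.08255187] 0.00016468105364697772 [4.3192586  2.01140672 2.56687143] [-179.38067486    1.33389654 -174.32330834] 86.0
```

View pics/w38.png

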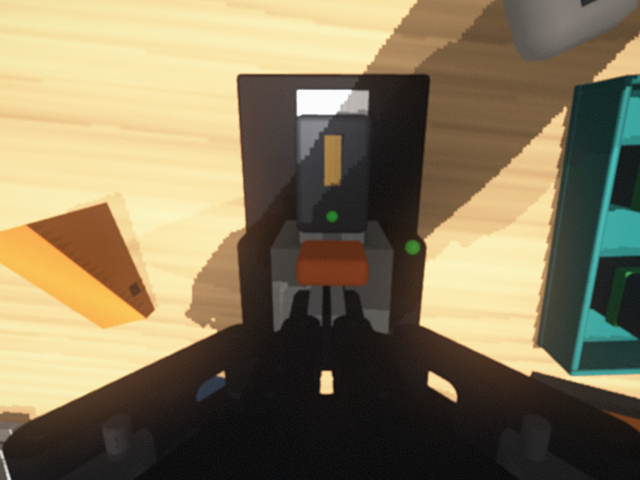

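Pack is nearly out (62 mm). Press the rest.

Call:
drive_tool:
  plan:
    - [0,[-0.004,-0.0004,0],0]
    - [0,[-0.004,-0.0004,0],0]
    - [0,[-0.002,-0.0002,0],0]
    - [0,[0,0,0],0]

```text
time: 86.55
ee_pos: [0.5013, -0.3386, 0.083]
tcp_rot: [-179.4, 2.2, -174.1]
wrist_force: [46.9, 5.7, -13.1]
opening: 0.0
```

```bash
python3 - <<'E'
from h import *
im,d,o=cap('wrist','w39.png'); print(o['ee_pos'],o['opening'],o['wrist_force'],o['tcp_rot'],o['time'])
im,w=cloud('wrist'); z=w[...,2]
k=(z>.06)&(z<.0715)&(w[...,0]<.53)&(w[...,0]>.38)&(w[...,1]<-.28)&(w[...,1]>-.4)
nn,l,st,ce=cv2.connectedComponentsWithStats(k.astype(np.uint8))
for i in range(1,nn):
    if st[i,4]>300: print(st[i],rect(w[l==i][:,:2]),np.median(z[l==i]))
E
```

```text
[ 0.50129488 -0.33859257  0.08300814] 1.9519499232729755e-05 [ 46.91423713   5.68927863 -13.056211  ] [-179.35780966    2.21493381 -174.06647793] 86.55
[ 295  114   78  125 8873] (((450.7720947265625, -341.33331298828125), (60.81145095825195, 38.103515625), 5.359039783477783), [[419.0, -325.0], [422.0, -363.0], [483.0, -357.0], [479.0, -320.0]]) 0.06611805477267696
[ 238  241   63   68 2067] (((509.2789611816406, -370.1121520996094), (40.84103775024414, 35.29209899902344), 5.16808557510376), [[487.0, -354.0], [491.0, -390.0], [531.0, -386.0], [528.0, -351.0]]) 0.06124621258794605
[ 364  242   62   82 2438] (((507.0086669921875, -301.07489013671875), (49.933128356933594, 34.8966064453125), 7.033483505249023), [[480.0, -287.0], [484.0, -321.0], [534.0, -315.0], [530.0, -281.0]]) 0.061220747281384394
```

Call:
drive_tool:
  plan:
    - [0,[0.008,0.0008,0],0]
    - [0,[0.014,0.0014,0],0]
    - [0,[0.014,0.0014,0],0]
    - [0,[0.014,0.0014,0],0]
    - [0,[0.014,0.0014,0],0]
    - [0,[0.014,0.0014,0],0]
    - [0,[0.01,0.001,0],0]
    - [0.3,[0,0,0.05],0]
    - [0.65,[0,0,0.05],0]
    - [0.65,[0,0,0],0]

```text
time: 87.85
ee_pos: [0.5816, -0.3315, 0.1862]
tcp_rot: [-179.2, 1.5, -174.3]
wrist_force: [0.6, 0.3, 0.8]
opening: 0.054
```

```bash
python3 - <<'E'
from h import *
im,d,o=cap('wrist','w40.png'); print(o['ee_pos'],o['opening'],o['wrist_force'],o['tcp_rot'],o['time'])
im,w=cloud('wrist'); z=w[...,2]
k=(z>.06)&(z<.0715)&(w[...,0]<.53)&(w[...,0]>.38)&(w[...,1]<-.28)&(w[...,1]>-.4)
nn,l,st,ce=cv2.connectedComponentsWithStats(k.astype(np.uint8))
for i in range(1,nn):
    if st[i,4]>300: print(st[i],rect(w[l==i][:,:2]),np.median(z[l==i]))
E
```

```text
[ 0.58157414 -0.33154322  0.18618694] 0.05400931349516267 [0.61424408 0.28032385 0.76492257] [-179.1876857     1.47714048 -174.3469307 ] 87.85
[ 308    4   53   92 4657] (((450.7662353515625, -341.4219970703125), (59.27070999145508, 38.07247543334961), 5.382514476776123), [[419.0, -325.0], [423.0, -363.0], [482.0, -358.0], [478.0, -320.0]]) 0.06600064987340665
[ 374  103   27   66 1364] (((506.1852722167969, -293.578857421875), (48.96505355834961, 19.14504051208496), 5.35280704498291), [[481.0, -286.0], [483.0, -305.0], [531.0, -301.0], [530.0, -282.0]]) 0.06116358725273535
[ 267  105   26   53 1115] (((510.8109436035156, -378.031982421875), (39.12979507446289, 19.36590576171875), 4.8580827713012695), [[490.0, -370.0], [492.0, -389.0], [531.0, -386.0], [529.0, -367.0]]) 0.061096631681923474
```

View pics/w40.png

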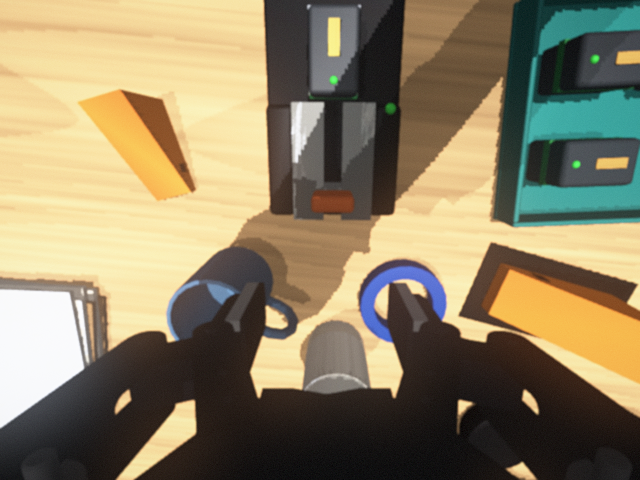

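Call:
drive_tool:
  plan:
    - [0.65,[-0.044,-0.0035,0],0]
    - [0.65,[-0.045,-0.0035,0],0]
    - [0.65,[-0.045,-0.003,0],0]
    - [0.65,[0,0,-0.04],0]
    - [0.65,[0,0,-0.04],0]
    - [0.65,[0,0,0],0]
  grip_force: 60

```text
time: 88.65
ee_pos: [0.444, -0.3392, 0.0973]
tcp_rot: [-179.7, 0.9, -174.4]
wrist_force: [-0.0, 0.9, 1.2]
opening: 0.0559
```

```bash
python3 - <<'E'
from h import *
im,d,o=cap('wrist','w41.png'); print(o['ee_pos'],o['opening'],o['wrist_force'],o['tcp_rot'],o['time'])
im,w=cloud('wrist'); z=w[...,2]
k=(z>.06)&(z<.0715)&(w[...,0]<.53)&(w[...,0]>.38)&(w[...,1]<-.28)&(w[...,1]>-.4)
nn,l,st,ce=cv2.connectedComponentsWithStats(k.astype(np.uint8))
for i in range(1,nn):
    if st[i,4]>300: print(st[i],rect(w[l==i][:,:2]),np.median(z[l==i]))
E
```

```text
[ 0.44399165 -0.33922237  0.09733629] 0.05585667301389244 [-0.03945082  0.86177172  1.15988497] [-179.70109203    0.86425626 -174.36501772] 88.65
[ 291  221   65   96 5922] (((449.56329345703125, -341.3575134277344), (59.28630065917969, 38.13871765136719), 5.15190315246582), [[418.0, -325.0], [422.0, -363.0], [481.0, -358.0], [477.0, -320.0]]) 0.06613032952408353
[ 249  322   63   57 1009] (((505.3267822265625, -368.69091796875), (24.77450942993164, 55.322872161865234), 61.117862701416016), [[475.0, -366.0], [524.0, -393.0], [536.0, -371.0], [487.0, -344.0]]) 0.06145707439434209
[ 335  323   67   67 1620] (((503.0287170410156, -300.34100341796875), (63.8982048034668, 29.592836380004883), 34.95004653930664), [[468.0, -307.0], [485.0, -331.0], [538.0, -294.0], [521.0, -270.0]]) 0.06128392446806011
```

View pics/w41.png

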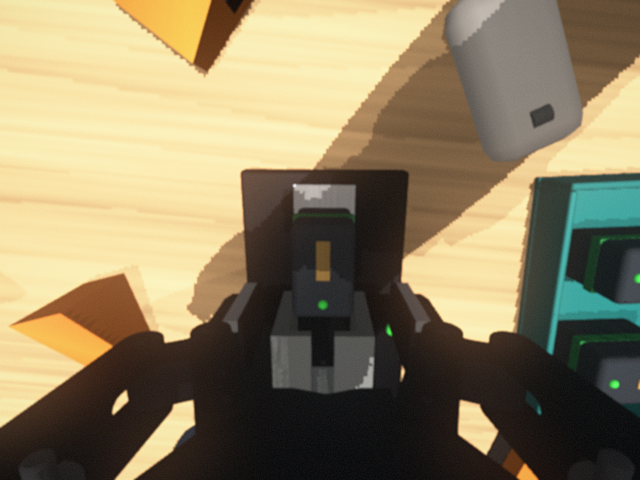

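Call:
drive_tool:
  plan:
    - [0.65,[0.001,-0.002,-0.03],0]
    - [0.65,[0,0,-0.03],0]
    - [0.65,[0,0,-0.008],0]
    - [0.65,[0,0,0],0]
    - [0.3,[0,0,0],0]
    - [0.3,[0,0,0],0]
    - [0.3,[0,0,0],0]

```text
time: 89.58
ee_pos: [0.448, -0.3431, 0.0355]
tcp_rot: [-179.3, 1.3, -174.3]
wrist_force: [-1.0, 3.1, 5.2]
opening: 0.0363
```

Call:
drive_tool:
  plan:
    - [0.3,[0,0,0.03],0]
    - [0.3,[0,0,0.04],0]
    - [0.3,[0,0,0.03],0]
    - [0.3,[0,0,0],0]

```text
time: 90.08
ee_pos: [0.4483, -0.3436, 0.1364]
tcp_rot: [-179.2, 1.4, -174.3]
wrist_force: [-0.5, -0.6, -3.7]
opening: 0.0367
```

```bash
python3 - <<'E'
from h import *
im,d,o=cap('wrist','w42.png'); print(o['ee_pos'],o['opening'],o['wrist_force'],o['tcp_rot'],o['time'],o['q'].round(1))
E
```

```text
[ 0.44829396 -0.34364499  0.13643007] 0.03672436232630306 [-0.46756563 -0.55392707 -3.66104081] [-179.21644535    1.38291328 -174.34211384] 90.075 [-37.7   4.5   0.8  84.7   0.4 -43.3]
```

View pics/w42.png

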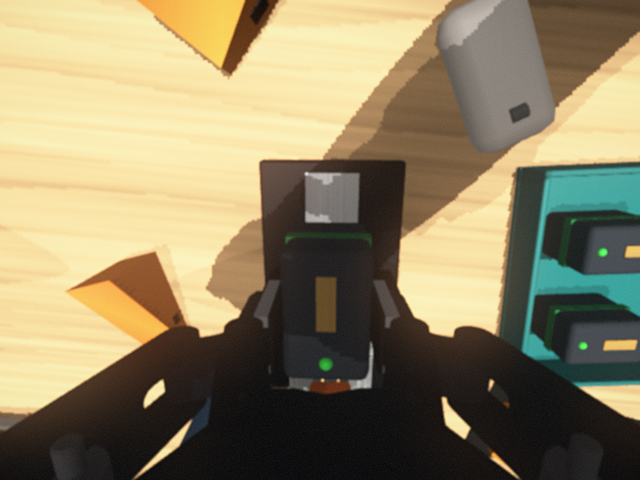

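Call:
drive_tool:
  plan:
    - [0.3,[0.006,0.035,0],0.5]
    - [0.3,[0.006,0.045,0],0.5]
    - [0.3,[0.006,0.045,0],0.5]
    - [0.3,[0.006,0.045,0],0.5]
    - [0.3,[0.006,0.045,0],0.5]
    - [0.3,[0.006,0.045,0],0]
    - [0.3,[0.006,0.04,0],0]
    - [0.3,[0,0,0],0]
    - [0.3,[0,0,-0.03],0]
    - [0.3,[0,0,0],0]

```text
time: 91.38
ee_pos: [0.4872, -0.0431, 0.1004]
tcp_rot: [-179.5, 0.9, -171.9]
wrist_force: [-0.3, -0.2, -3.1]
opening: 0.0361
```

```bash
python3 - <<'E'
from h import *
im,d,o=cap('wrist','w43.png'); print(o['ee_pos'],o['opening'],o['wrist_force'],o['tcp_rot'],o['time'],o['q'].round(1))
cap('scene','sc43.png')
E
```

```text
[ 0.4872201  -0.04309779  0.10043217] 0.036108295077003055 [-0.31383302 -0.18900234 -3.05638252] [-179.47091758    0.87583399 -171.86512253] 91.375 [ -4.9  -5.1 -12.7  81.4  -0.3 -13. ]
```

View pics/w43.png

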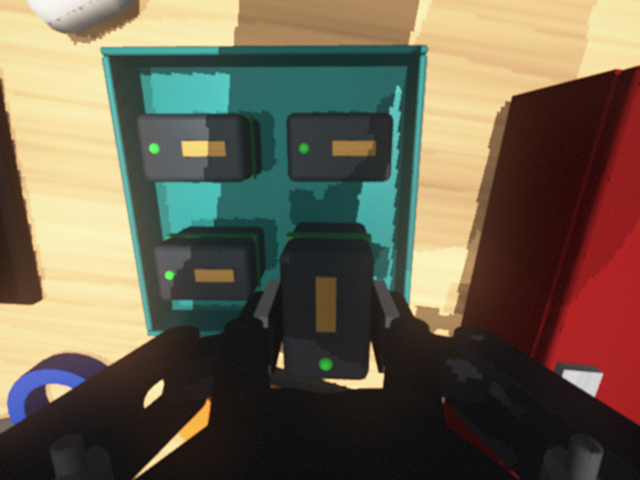

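View pics/sc43.png

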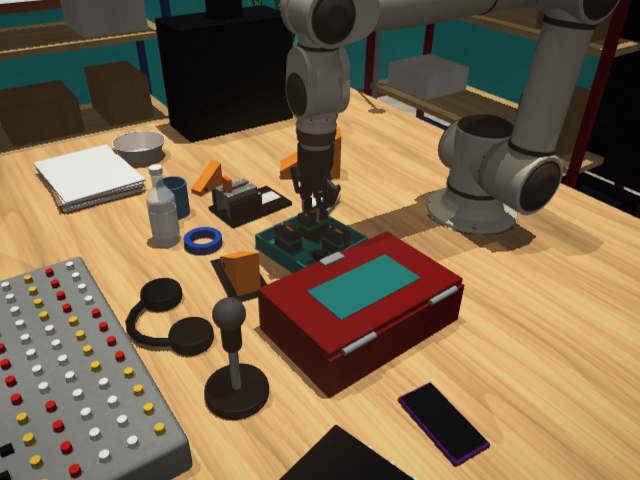

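Call:
drive_tool:
  plan:
    - [0.3,[0.001,0,-0.03],0]
    - [0.3,[0,0,-0.025],0]
    - [0.3,[0,0,-0.012],0]
    - [0.3,[0,0,-0.003],0]
    - [0.3,[0,0,0],0]

```text
time: 92.1
ee_pos: [0.4907, -0.0429, 0.0344]
tcp_rot: [-179.4, 1.2, -171.9]
wrist_force: [-0.5, 0.2, -3.1]
opening: 0.0363
```

```bash
python3 - <<'E'
from h import *
im,d,o=cap('wrist','w44.png'); print(o['ee_pos'],o['opening'],o['wrist_force'],o['tcp_rot'],o['time'],o['q'].round(1))
E
```

```text
[ 0.49067691 -0.04290569  0.03436225] 0.036327618266468534 [-0.5450846   0.16168563 -3.06631558] [-179.39924887    1.24164219 -171.85386575] 92.1 [ -4.8  -3.9 -18.9  73.6  -0.3 -13. ]
```

View pics/w44.png

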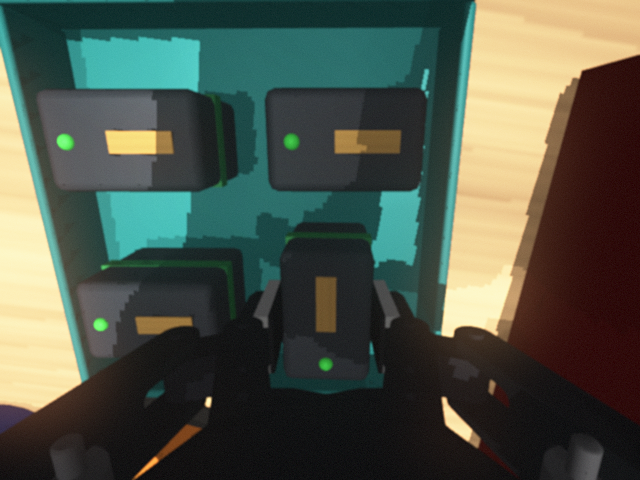

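Call:
drive_tool:
  plan:
    - [0.3,[0,0,-0.005],0]
    - [0.3,[0,0,0],0]
    - [0.53,[0,0,0],0]
    - [0.53,[0,0,0],0]
    - [0.53,[0,0,0],0]

```text
time: 92.78
ee_pos: [0.4903, -0.0427, 0.0286]
tcp_rot: [-179.4, 1.2, -171.8]
wrist_force: [0.7, -0.1, -0.5]
opening: 0.0456
```

```bash
python3 - <<'E'
from h import *
im,d,o=cap('wrist','w45.png'); print(o['ee_pos'],o['opening'],o['wrist_force'],o['time'])
E
```

```text
[ 0.49026215 -0.04274109  0.02859662] 0.04555191671494006 [ 0.66919874 -0.11198438 -0.52279437] 92.775
```

View pics/w45.png

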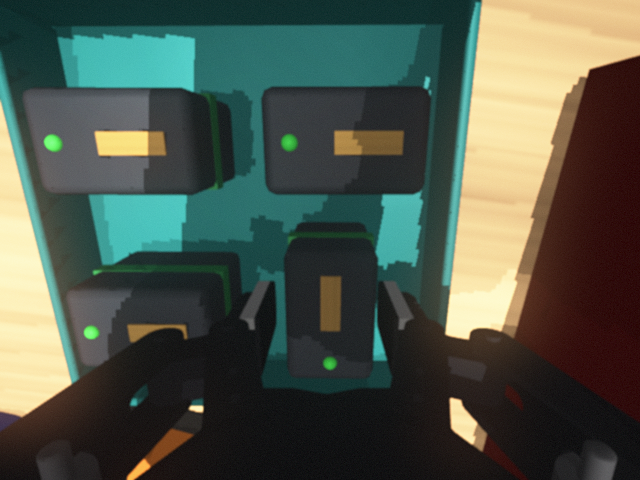

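Released and standing. Rise and check everything.

Call:
drive_tool:
  plan:
    - [0.53,[0,0,0.03],0]
    - [0.53,[0,0,0.05],0]
    - [0.53,[0,0,0.05],0]
    - [0.53,[0,0,0.05],0]
    - [0.53,[-0.04,0,0.03],0]
    - [0.53,[-0.05,0,0],0]
    - [0.53,[-0.05,0,0],0]
    - [0.53,[0,0,0],0]

```text
time: 93.82
ee_pos: [0.3483, -0.0428, 0.2397]
tcp_rot: [-179.4, 1.3, -171.9]
wrist_force: [-0.4, -0.1, -0.3]
opening: 0.0453
```

```bash
python3 - <<'E'
from h import *
o=monitor.get_obs(); print(o['ee_pos'],o['opening'],o['wrist_force'],o['time'])
cap('scene','sc46.png'); cap('wrist','w46.png'); cap('side','s46.png')
im,w=cloud('side');z=w[...,2];H=hsv(im);h,s,v=[H[...,i].astype(int) for i in range(3)]
k=(z>.052)&(z<.068)&(w[...,0]>.36)&(w[...,0]<.57)&(w[...,1]<.02)&(w[...,1]>-.19);nn,l,st,ce=cv2.connectedComponentsWithStats(k.astype(np.uint8))
for i in range(1,nn):
    if st[i,4]>60: print(st[i],rect(w[l==i][:,:2]),np.percentile(z[l==i],[5,50,95]).round(4))
k=(abs(h-15)<7)&(s>180)&(z>.004)&(z<.2)&(w[...,0]>.55)&(w[...,1]>-.25);print('wedge',rect(w[k][:,:2]),np.percentile(z[k],99))
k=(abs(h-12)<8)&(s>170)&(z>.07)&(z<.125)&(w[...,1]<-.2)&(w[...,0]>.45); print('tab',k.sum(),np.nanpercentile(w[k],[5,50,95],axis=0).round(4).tolist())
im,w=cloud('scene');z=w[...,2];H=hsv(im);h,s,v=[H[...,i].astype(int) for i in range(3)]
k=(abs(h-88)<8)&(s>120)&(z>.08)&(z<.13); q=w[k]; A=np.c_[q[:,:2],np.ones(len(q))]; c=np.linalg.lstsq(A,q[:,2],rcond=None)[0]; print('hatch plane slope',c)
E
```

```text
[ 0.3482508  -0.04276097  0.23966056] 0.04528007028650495 [-0.39780912 -0.07003186 -0.28214042] 93.825
[305 234  25  20 271] (((490.60174560546875, -40.902259826660156), (64.99552154541016, 40.174102783203125), 8.48454475402832), [[455.0, -26.0], [461.0, -66.0], [526.0, -56.0], [520.0, -16.0]]) [0.0546 0.0598 0.064 ]
[285 249  27  21 294] (((419.8103942871094, -46.968406677246094), (44.62315368652344, 60.895713806152344), 7.5604777336120605), [[394.0, -20.0], [402.0, -80.0], [446.0, -74.0], [438.0, -14.0]]) [0.0539 0.0594 0.0639]
[330 248  27  20 288] (((506.6777038574219, -119.543212890625), (41.07550811767578, 61.11148452758789), 8.828245162963867), [[482.0, -93.0], [491.0, -153.0], [532.0, -147.0], [522.0, -86.0]]) [0.0534 0.0597 0.0638]
[311 264  27  21 312] (((432.4680480957031, -130.04412841796875), (42.18668746948242, 62.31894302368164), 9.412032127380371), [[407.0, -103.0], [417.0, -164.0], [458.0, -157.0], [448.0, -96.0]]) [0.054  0.0597 0.0644]
wedge (((654.6771240234375, -85.11640930175781), (138.3976287841797, 58.011138916015625), 79.4165267944336), [[613.0, -148.0], [670.0, -158.0], [696.0, -22.0], [639.0, -12.0]]) 0.09881967655229709
tab 139 [[0.5455, -0.3457, 0.0829], [0.5499, -0.333, 0.1032], [0.5564, -0.3197, 0.1143]]
hatch plane slope [7.19342862e-03 6.43316912e-05 1.01182331e-01]
```

View pics/s46.png

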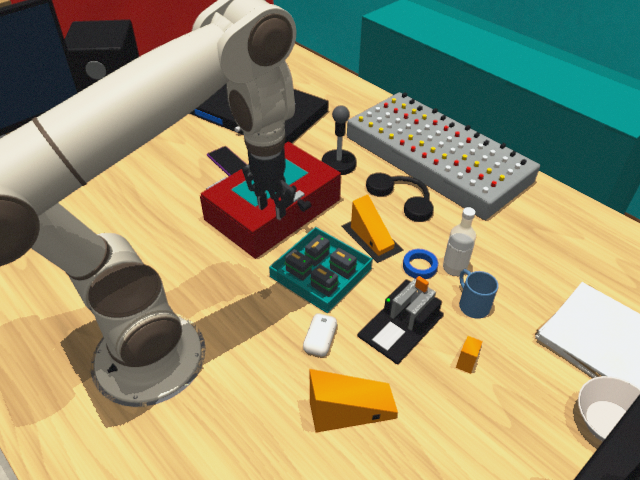

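All four packs stand in the tray (around pixel 320,265). The wedge lies on its mat, the hatch is flat, the tab is back, and the bystanders look unmoved.

```bash
timeout 300 python3 -c "
from workcell import job
print(job.job_done())"
```

```text
the job is handed in; nothing more can be done
None
```

I handed the job in at about 94 s of the 210 s. As far as the cameras show, every step was done; `job_done()` gives no verdict.

**What I did**
- I opened the hatch by its pull to about 1.85 rad and set the middle-sized wedge in the channel. The hatch came to rest on it at about 1.36 rad.
- I moved the three locker packs into the tray. Pictures at 34.9 s and 38 s show the hatch in the same pose, so it was already resting before the last pack was set down at about 37 s.
- I then pushed the hatch back to about 1.83 rad with the fingers, because there was no room for the gripper at the wedge under the propped hatch. I took the wedge out and laid it on its mat.
- I waited for the hatch to shut by itself, which it did by 84 s. Then I pressed the ejector to its stop and stood the ejected pack in the tray.

**Last checks (cameras)**
- **Packs:** all four stand with their tops level at about 60 mm, well inside the tray limits.
- **Wedge:** it lies flat on its mat, its middle within about 2 mm of the mat's centre.
- **Hatch and ejector:** the hatch is flat, and the ejector tab is back where it started.
- **Bystanders:** they look unmoved by eye; I did not measure them.

**What went wrong or disagreed**
- An early turn in the wrong direction ran the last joint to its limit and tilted the tool by about 18°. I undid that by pressing against the opposite limit; about 1° of tilt remained for the rest of the run.
- The cameras put the fingertips about 15 mm behind the reported TCP, where the text says 22 mm ahead. I worked by the camera heights.
- The wedge was knocked about 4 cm aside while I opened the hatch, so I measured it again before gripping it.
- At the ejector's stop the wrist force briefly reached 47 N, through the fingers only. The 40 N limit applies to the arm and gripper body.

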